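# Drive the locating pin out of the gauge fixture into the catch tray

### The job

Set the catch tray on the table under the lower end of the slanted hole in the blue fixture and let go, then take the punch from its stand and use it to drive the brass pin down through the hole so that it drops into the tray. Put the punch back in its stand, then carry the tray with the pin in it to the middle of the green-edged pad and let go. Never touch the pin with the fingers, and leave the other things on the table where they are.

Things in the scene. Friction and masses are not known exactly. Their poses are not given: they have to be found in the camera images.
- fixture: Blue fixture, fixed: a slanted plate, 110 x 60 x 36 mm thick, cantilevered from a column on a foot plate (14 mm high, 110 mm wide), with a 13.5 mm through-hole square to the plate, 35 degrees from vertical. Origin on the table below the hole's middle; z up, x level: seen from above the hole runs down towards -x, away from the column. Column's face (54 mm wide) at x = 45 mm, foot's end at x = 30 mm
- hole_mouth (a point): Centre of the hole's upper mouth, about 150 mm above the table. z runs along the hole, up and out of the mouth; y is level, across the plate. A spring plunger in the side of the hole, half-way down, holds the pin by friction: some 5 to 10 N along the hole moves it. Once the pin's top is past half-way down the hole, the pin slides out by itself
- hole_exit (a point): Centre of the hole's lower mouth, 36 mm below hole_mouth along the hole; same axes. About 120 mm above the table, with open space beneath it and beyond it. The plate's free end overhangs to 38 mm from the fixture's origin towards its -x, its underside there 135 to 140 mm and its top 170 mm above the table, so a tray held by its handle goes in below it sideways or from its free end
- drop_spot (a point): Point on the table 40 mm from the fixture's origin along its -x (30 mm beyond hole_exit), where the middle of the tray should stand; axes as the fixture's. The pin lands from 35 mm short of this point to 35 mm beyond it
- pin: Brass pin, 12 mm across and 60 mm long, origin at its middle, z along its length (up the hole). At the start it sits in the hole and stands 8 mm proud of the upper mouth and 16 mm out of the lower one
- punch_grip (a point): Punch (about 120 g, 136 mm long): red round handle 20 mm across and 80 mm long, below it a steel nose 7 mm across and 56 mm long. This point is at the middle of the handle, on its axis, 96 mm from the nose's tip and 40 mm from the handle's top end and its shoulder; z points along the punch from the tip to the handle
- punch_tip (a point): The flat tip of the punch's nose, on its axis; same axes as punch_grip
- stand_hole (a point): Centre of the upper mouth of the punch stand's hole, 14 mm wide and 64 mm deep, upright. The stand is a fixed wooden block, 70 x 70 x 64 mm. The punch stands in it with the nose down and the handle's shoulder resting on the block's top, so punch_grip is then 40 mm above this point and the tip 56 mm below it
- tray_center (a point): Middle of the yellow catch tray, an open box 110 (x) x 90 (y) x 30 mm, walls and floor 4 to 5 mm thick, about 160 g. This point is 15 mm above its underside. -x points towards its handle, z up
- tray_handle (a point): Grip point on the tray's upright black handle: a bar 16 mm thick in the tray's x, 24 mm wide in its y and 60 mm high from the tray's underside, standing outside the tray's end wall, 72 mm from tray_center along the tray's -x. This point is 42 mm above the underside. Take it across its 24 mm width
- pad_center (a point): Centre of the top of the fixed pad, white with a green edge, 180 (x) x 150 (y) x 4 mm thick, on which the tray has to end, in any direction
- ring_gauge: Bystander: steel ring gauge, 60 mm across and 22 mm high; leave it where it is. Origin at its underside
- oil: Bystander: small oil bottle, 44 mm across and 110 mm high; leave it where it is. Origin at its underside
- gauge_case: Bystander: flat dark wooden gauge-block case, 130 x 85 x 30 mm; leave it where it is. Origin at its underside
- dial_gauge: Bystander: dial gauge on a small square stand, 70 x 70 mm and 140 mm high; leave it where it is. Origin at its underside
- screwdriver: Bystander: screwdriver lying on the table; leave it where it is. Origin at its underside
- brush: Bystander: cleaning brush lying on the table; leave it where it is. Origin at its underside
- parts_cup: Bystander: aluminium cup, 64 mm across and 50 mm high; leave it where it is. Origin at its underside
- tray: The tray itself, with its origin at the centre of its underside, axes as tray_center
- punch: The punch itself, with its origin at the tip, axes as punch_tip

How it is judged (in metres and radians):
On the way, in this order (a step that is already met when the one before it is completed fails the run):
1. the tray stands on the table under the hole's lower end, let go (horizontal distance between tray_center and drop_spot below 0.05 m and height (world z) of tray_center below 0.018 m and angle between tray_center's own z axis and vertical below 0.05 rad and contact force between the fingers and tray below 0.3 N), for 0.2 s.
2. the punch, in line with the slanted hole, drives the pin (contact force between punch and pin above 1 N and angle between the z axis of punch_grip and the z axis of hole_mouth, either way round below 0.2 rad and z of pin in the frame of hole_exit between -0.03 and 0.009 m), for 0.05 s.
3. the pin lies in the tray (x of pin in the frame of tray_center between -0.052 and 0.052 m and y of pin in the frame of tray_center between -0.042 and 0.042 m and z of pin in the frame of tray_center between -0.015 and 0.024 m and height (world z) of tray_center below 0.018 m), for 0.2 s.
4. the punch is back in its stand, let go (horizontal distance between punch_tip and stand_hole below 0.008 m and z of punch_tip in the frame of stand_hole below -0.05 m and angle between punch_grip's own z axis and vertical below 0.2 rad and contact force between the fingers and punch below 0.3 N), for 0.2 s.
At the end, for the whole second after the job is handed in: The tray stands level on the pad with its middle within 30 mm of the pad's middle, let go and at rest, with the pin lying in it; the punch stands in its stand's hole, nose down, its tip at least 50 mm below the mouth (horizontal distance between tray_center and pad_center below 0.03 m and z of tray_center in the frame of pad_center below 0.018 m and angle between tray_center's own z axis and vertical below 0.05 rad and x of pin in the frame of tray_center between -0.052 and 0.052 m and y of pin in the frame of tray_center between -0.042 and 0.042 m and z of pin in the frame of tray_center between -0.015 and 0.024 m and horizontal distance between punch_tip and stand_hole below 0.008 m and z of punch_tip in the frame of stand_hole below -0.05 m and angle between punch_grip's own z axis and vertical below 0.2 rad and contact force between the fingers and tray below 0.3 N and linear speed of tray below 0.02 m/s and linear speed of pin below 0.05 m/s); the robot touches nothing.
It fails at once if the fingers touch the pin (contact force between the fingers and pin above 0.3 N).
It fails at once if a bystander is displaced by more than 30 mm (distance of any of ring_gauge, oil, gauge_case, dial_gauge, screwdriver, brush, parts_cup from where it was at the start of the episode above 0.03 m).
It also fails if it takes over 72 s, if anything falls off the work surface, if the arm or the gripper's body presses on something with over 40 N, if the wrist force passes 120 N, or if a joint passes its speed limit or range.

### The arm

A 6-joint arm with a two-finger parallel gripper is mounted at the origin on the work surface. World frame = base frame: x ahead of the robot, y to its left, z up, the work surface at z = 0. Lengths are in mm, angles in rad, forces in N, time in s.
With the tool pointing down it reaches from about 300 to 775 mm from the base axis. Payload 14.6 kg.
Tool frame: the origin (TCP) lies between the finger pads; the fingertips stand 22 mm ahead of it and the grasp point (between the pads) lies 3 mm ahead of it (manip.tcp_to_tips is the distance from the TCP to the fingertips, in mm); y points along the fingers, z is the direction in which the jaws open and shut, and the axes are right-handed (so a half turn about y gives the same grasp; the last joint's range is limited). The gripper opens to 94 mm and grips with 3 to 60 N. Pads are 16 mm wide; open, the fingers measure 119 mm over their backs; the gripper's body (75 mm by 177 mm) begins 78 mm behind the grasp point.
Start: joints at [1.211, 0.3, 1.521, -0, 1.321, -0.067], TCP at [158.746, 526.582, 227.446] pointing down, gripper open.
Joint ranges: [-3.03, 3.03], [-0.79, 2.21], [0.23, 2.52], [-1.04, 4.18], [0, 3.07], [-2.55, 2.55]. Speed limits (rad/s): [2.22, 2.22, 2.57, 3.14, 3.14, 3.14].

### API

Orientations are given as [roll, pitch, yaw] about the fixed x, y, z axes, in that order (R = Rz(yaw) Ry(pitch) Rx(roll)).
In Python, from cell import manip gives the robot as it stands.
- The arm moves only by the shell command python3 -m jog 'ROWS' [OPENING] [FORCE]. ROWS is JSON, one flat list of numbers, 6 for each row, row after row: the shift along the tool's x, y, z in mm, then the turn, a rotation vector about the tool's x, y, z in degrees. A call has 1 to 10 rows; each row is the pose to reach, as a shift and turn from the pose commanded when the call began, along the tool's axes at that moment; what a row does not reach only later rows make up. A row lasts 1/12 s, in which the tool goes at most 41.7 mm and 7.16 degrees, less where a joint would pass 70% of its speed; a pose out of reach is approached as far as the arm can. A call with a gripper value outside its range is refused whole. OPENING is the finger opening in mm, from 0 to 94, set as the call begins (- or left out, the last holds). The fingers move at their own pace and stop on an object; FORCE is the grip in N (left out, the last holds). Time passes only in rows, so rows that repeat a pose let the fingers close. It gives the time, the measured TCP pose, the force and the opening at its end, in the units of the state.
- manip.read_state(): the state, without advancing time (a new reading comes with each control period).
- manip.camera(name): name is "scene" or "side" or "wrist"; returns a dict with "img" (420x560x3 uint8, red, green, blue), "intrinsics" (3x3 intrinsics, pixels), "origin" and "orientation" of the camera in the world. Camera axes: x right, y down, z forward; pixel columns grow to the right and rows downward; lengths in mm; the calibration is good to about 2 mm. A picture is of the moment at which its call begins. There is no depth.
- manip.sign_off(): hands the job in, once; it reports no verdict.
Trained networks look in a picture, given as the dict that the camera call returned (one of the last four; its "shot" number tells which), for a name from the list of things; names that differ only in an ending like _2 or _b are one class to them, and where a whole thing is asked for, a point or a joint stands for the part that bears it (a point fixed in the world has none). Each returns a list of dicts, best first, with "score" (0 to 1); they miss things now and then, are a little off and sometimes report something else, mostly with a low value. They report only what shows in the picture. A call takes as long as a camera call.
- manip.masks_of(thing, picture): "pixels" (420x560 bool, what is visible of it) and "xy" ([column, row] in pixels, amid what is visible of it).
- manip.tip_of(thing, picture): "xy" ([column, row] in pixels: a listed point, or the origin of a listed thing).
The state is a dict: "clock": time; "joints": joint angles; "qd": joint speeds; "effort": joint torques, N m; "eef_pos": TCP position; "eef_rot": TCP orientation; "wrist_force": force on the tool from outside, world axes, zero at the start; "moment": the same for the moment, N m; "finger_gap": finger opening in mm.
Only numpy, scipy, OpenCV 4.12 (cv2) and the standard library are available. Lean on these libraries where they do the work, as an engineer would, in place of code of your own. Each camera call takes 0.05 s, during which the arm holds its last target.

## Working session

There is one attempt and no reset: what is moved stays moved. The work goes in short steps, Python scripts to look and compute and a shell command to move; the robot and the scene stay as the last step left them, time stands still between calls to the robot, and variables do not carry over. Pictures are saved under pics/ and viewed, and the job is handed in when it is done.

```bash
ls -la; mkdir -p pics
python3 - <<'E'
from cell import manip
import cv2
s=manip.read_state(); print(s)
for n in ("scene","side","wrist"):
    c=manip.camera(n); cv2.imwrite(f"pics/a_{n}.png",c["img"][:,:,::-1]); print(n,c["origin"],c["orientation"],c["intrinsics"])
E
```

```text
total 12
drwxr-xr-x  3 agent agent 4096 Dec  5 22:17 .
drwxr-xr-x 23 root  root  4096 Dec  5 22:17 ..
drwxr-xr-x  2 agent agent 4096 Dec  5 22:17 pics
{'clock': 0.0, 'joints': array([ 1.21143295e+00,  3.00432859e-01,  1.52158915e+00, -8.86111244e-06,
        1.32067024e+00, -6.66167848e-02]), 'qd': array([-1.45472914e-05,  4.79745290e-04,  3.45479828e-04, -3.16746014e-04,
       -2.35916369e-03,  1.08538140e-03]), 'effort': array([ 1.85030731e-03, -5.31810451e+01, -3.52742565e+01,  7.09202746e-02,
        2.43278418e-02, -1.22214001e-04]), 'eef_pos': array([158.65192834, 526.37659293, 226.90387239]), 'eef_rot': array([-1.57189405e+00,  6.46332348e-05, -2.92744430e-01]), 'wrist_force': array([ 0.00719333, -0.24047238,  0.36764586]), 'moment': array([-0.00840904, -0.02108577, -0.0135072 ]), 'finger_gap': 93.98198533962923}
scene [1466.0589551   166.31513248 1106.99870292] [-2.37446703  0.02141711  1.72419692] [[498.29944936   0.         278.96028041]
 [  0.         498.29944936 207.69078452]
 [  0.           0.           1.        ]]
side [ 102.05091516 -760.07525777  916.94692673] [-2.32002439 -0.01250726 -0.4883479 ] [[396.44855054   0.         283.093055  ]
 [  0.         396.44855054 212.4227669 ]
 [  0.           0.           1.        ]]
wrist [ 81.14275165 552.1814996  384.6510467 ] [2.85400671e+00 7.89623722e-04 1.27810461e+00] [[332.72493998   0.         275.15138686]
 [  0.         332.72493998 207.23292773]
 [  0.           0.           1.        ]]
```

View pics/a_scene.png

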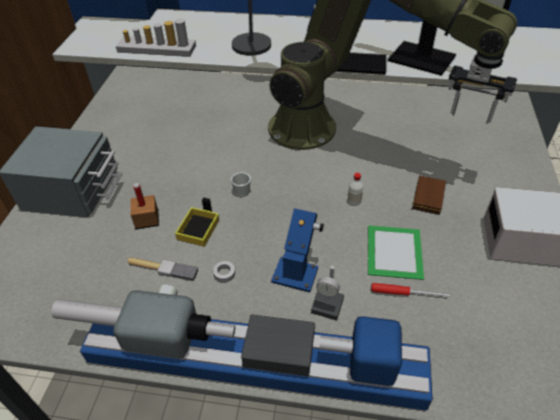

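View pics/a_side.png

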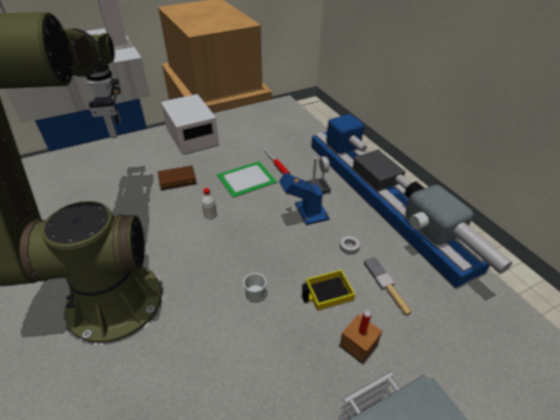

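View pics/a_wrist.png

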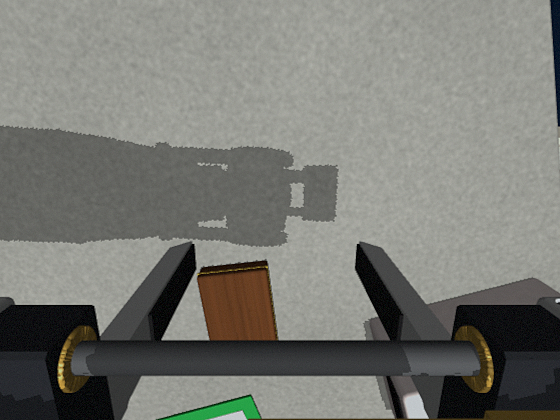

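The scene view shows the punch in its stand at (143,207), tray at (197,226) with its handle at (207,204), the fixture at (298,245), pad at (395,252) and oil bottle at (356,190). The side view agrees, and the wrist view only shows the case. Next I triangulate from scene and side.

```bash
cat > h.py <<'E'
import numpy as np, cv2
from scipy.spatial.transform import Rotation as R
from scipy.optimize import least_squares
from cell import manip
def RM(e): return R.from_euler('xyz',e).as_matrix()
def ray(c,xy):
    K=np.array(c["intrinsics"]); d=RM(c["orientation"])@np.linalg.solve(K,[xy[0],xy[1],1]); return np.array(c["origin"]),d/np.linalg.norm(d)
def proj(c,P):
    q=(np.atleast_2d(P)-c["origin"])@RM(c["orientation"]); u=q@np.array(c["intrinsics"]).T; return u[:,:2]/u[:,2:]
def tri(obs):
    A=np.zeros((3,3));b=np.zeros(3)
    for c,xy in obs:
        o,d=ray(c,xy);M=np.eye(3)-np.outer(d,d);A+=M;b+=M@o
    P=np.linalg.solve(A,b)
    return P,[np.round(np.linalg.norm(proj(c,P)[0]-xy),1) for c,xy in obs]
def onplane(c,xy,z):
    o,d=ray(c,xy); return o+d*(z-o[2])/d[2]
def best(f,n,c):
    r=f(n,c); return (r[0]["xy"],r[0]["score"]) if r else (None,0)
E
python3 - <<'E'
from h import *
cs=[manip.camera("scene"),manip.camera("side")]
for n in "hole_mouth hole_exit drop_spot fixture pin punch_grip punch_tip stand_hole tray_center tray_handle tray pad_center ring_gauge oil gauge_case dial_gauge screwdriver brush parts_cup".split():
    o=[best(manip.tip_of,n,c) for c in cs]
    ob=[(c,np.array(x)) for c,(x,s) in zip(cs,o) if x is not None]
    t=tri(ob) if len(ob)==2 else None
    print(n,[ (None if x is None else np.round(x,1).tolist(),round(s,2)) for x,s in o], None if t is None else (t[0].round(1).tolist(),[float(x) for x in t[1]]))
E
```

```text
hole_mouth [([300.2, 223.2], 0.74), ([296.1, 181.5], 0.67)] ([601.3, 69.3, 148.0], [0.8, 0.7])
hole_exit [([303.5, 226.2], 0.57), ([286.7, 185.0], 0.8)] ([583.0, 82.2, 125.6], [3.8, 3.2])
drop_spot [(None, 0), ([331.2, 291.3], 0.69)] None
fixture [([305.0, 257.8], 0.83), ([290.3, 217.9], 0.98)] ([589.5, 81.1, -11.5], [0.1, 0.1])
pin [([303.0, 222.4], 0.38), ([273.3, 164.5], 0.56)] ([576.8, 103.5, 170.2], [16.5, 13.8])
punch_grip [([137.0, 197.7], 0.71), ([358.9, 323.3], 0.69)] ([511.3, -411.6, 93.4], [3.8, 4.8])
punch_tip [(None, 0), (None, 0)] None
stand_hole [([141.0, 205.1], 0.96), ([358.8, 333.1], 0.74)] ([509.9, -413.4, 57.9], [1.9, 2.4])
tray_center [([196.8, 227.5], 0.73), ([327.5, 290.5], 0.73)] ([532.6, -244.7, 8.6], [1.4, 1.5])
tray_handle [([206.0, 204.5], 0.83), ([306.8, 292.7], 0.7)] ([464.5, -235.6, 34.9], [0.3, 0.3])
tray [([194.0, 232.1], 0.78), ([333.3, 289.2], 0.82)] ([550.1, -248.2, 7.4], [1.6, 1.7])
pad_center [([394.1, 250.1], 0.87), ([248.0, 177.5], 0.58)] ([543.9, 327.0, 7.7], [0.4, 0.3])
ring_gauge [([222.8, 273.3], 0.7), ([347.8, 247.3], 0.84)] ([680.3, -131.8, 0.8], [1.5, 1.3])
oil [([356.2, 200.7], 0.93), ([207.8, 214.2], 0.78)] ([346.8, 215.2, -4.0], [0.6, 0.6])
gauge_case [([430.5, 195.9], 0.64), ([175.4, 182.5], 0.94)] ([298.6, 441.4, -6.1], [1.0, 0.9])
dial_gauge [([328.1, 304.2], 0.63), ([320.7, 189.2], 0.64)] ([749.3, 154.7, 4.4], [2.4, 1.7])
screwdriver [([409.4, 294.5], 0.79), ([274.6, 163.5], 0.54)] ([679.0, 369.5, -2.4], [0.6, 0.4])
brush [([246.6, 189.2], 0.66), ([388.9, 287.9], 0.89)] ([565.5, -226.6, 129.5], [54.4, 59.7])
parts_cup [([243.0, 188.9], 0.93), (None, 0)] None
```

```bash
cat >> h.py <<'E'
_T0=np.array([158.65192834, 526.37659293, 226.90387239]);_R0=RM([-1.57189405,6.46e-5,-.29274443])
_cR=_R0.T@RM([2.85400671,7.89623722e-04,1.27810461]); _cp=_R0.T@(np.array([81.14275165,552.1814996,384.6510467])-_T0)
Kw=np.array([[332.72493998,0,275.15],[0,332.725,207.233],[0,0,1]])
def wristcam(pos,Rt): # predicted wrist camera for a tool pose
    return dict(origin=pos+Rt@_cp,orientation=R.from_matrix(Rt@_cR).as_euler('xyz'),intrinsics=Kw)
def tool(ydir,zdir): # tool matrix from finger dir and jaw dir
    y=np.array(ydir,float);y/=np.linalg.norm(y);z=np.array(zdir,float);z-=y*(y@z);z/=np.linalg.norm(z)
    return np.column_stack([np.cross(y,z),y,z])
def row(pos,Rt,s=None):
    s=s or manip.read_state(); R0=RM(s["eef_rot"])
    d=R0.T@(np.array(pos)-s["eef_pos"]); w=R.from_matrix(R0.T@Rt).as_rotvec(degrees=True)
    print("ROW",d.round(1).tolist(),w.round(2).tolist(),"rows>=",max(np.linalg.norm(d)/41.7,np.linalg.norm(w)/7.16).round(1)); return np.r_[d,w]
E
python3 - <<'E'
from h import *
print(_cp:=__import__('h')._cp, __import__('h')._cR.round(3))
for z in ([0,1,0],[0,-1,0],[1,0,0],[-1,0,0]):
  Rt=tool([0,0,-1],z); 
  c=wristcam(np.array([0,0,300.]),Rt)
  print(z,"toolx",Rt[:,0], [onplane(c,p,0).round(0)[:2].tolist() for p in ((280,210),(0,0),(560,0),(0,420),(280,330))],[onplane(c,p,150).round(0)[:2].tolist() for p in ((280,210),(280,0),(280,330))])
E
```

```text
[ -81.6685824  -157.7443718     2.16621727] [[-0.     0.959  0.284]
 [-0.    -0.284  0.959]
 [ 1.    -0.     0.   ]]
[0, 1, 0] toolx [ 1. -0.  0.] [[58.0, 9.0], [-208.0, -331.0], [-208.0, 347.0], [446.0, -484.0], [260.0, 10.0]] [[12.0, 7.0], [-167.0, 6.0], [148.0, 8.0]]
[0, -1, 0] toolx [-1. -0. -0.] [[-58.0, -9.0], [208.0, 331.0], [208.0, -347.0], [-446.0, 484.0], [-260.0, -10.0]] [[-12.0, -7.0], [167.0, -6.0], [-148.0, -8.0]]
[1, 0, 0] toolx [ 0. -1.  0.] [[9.0, -58.0], [-331.0, 208.0], [347.0, 208.0], [-484.0, -446.0], [10.0, -260.0]] [[7.0, -12.0], [6.0, 167.0], [8.0, -148.0]]
[-1, 0, 0] toolx [0. 1. 0.] [[-9.0, 58.0], [331.0, -208.0], [-347.0, -208.0], [484.0, 446.0], [-10.0, 260.0]] [[-7.0, 12.0], [-6.0, -167.0], [-8.0, 148.0]]
```

Run:
```python
from h import *
row([520,60,330],tool([0,0,-1],[0,1,0]))
```

```text
ROW [480.5, -102.5, -342.4] [0.0, -16.78, 0.0] rows>= 14.4
```

```bash
python3 -m jog '[240,-50,-171,0,-8.4,0, 240,-50,-171,0,-8.4,0, 240,-50,-171,0,-8.4,0, 240,-50,-171,0,-8.4,0, 240,-50,-171,0,-8.4,0, 240,-50,-171,0,-8.4,0, 240,-50,-171,0,-8.4,0, 240,-50,-171,0,-8.4,0]'
python3 -m jog '[240,-52,-120,0,-8.4,0, 240,-52,-120,0,-8.4,0, 240,-52,-120,0,-8.4,0, 240,-52,-120,0,-8.4,0, 240,-52,-120,0,-8.4,0, 240,-52,-120,0,-8.4,0, 240,-52,-120,0,-8.4,0, 240,-52,-120,0,-8.4,0]'
python3 - <<'E'
from h import *
s=manip.read_state();print(s["clock"],s["eef_pos"],s["eef_rot"],s["joints"])
c=manip.camera("wrist"); cv2.imwrite("pics/b.png",c["img"][:,:,::-1])
import pickle; pickle.dump(c,open("b.pkl","wb"))
for n in "hole_mouth hole_exit fixture pin pad_center tray_handle tray_center".split():
    print(n,best(manip.tip_of,n,c))
w=wristcam(s["eef_pos"],RM(s["eef_rot"])); print(w["origin"]-c["origin"],w["orientation"]-c["orientation"])
E
```

```text
clock: 2.82
eef_pos: [341.7, 290.2, 278.7]
eef_rot: [-1.57, -0.002, -0.15]
wrist_force: [-0.7, 0.6, 0.4]
finger_gap: 93.9
clock: 3.48
eef_pos: [562.2, 137.1, 329.2]
eef_rot: [-1.571, -0.0, -0.003]
wrist_force: [-0.1, 0.1, -0.3]
finger_gap: 94.2
3.4833 [562.15800458 137.06000206 329.20354101] [-1.57125573e+00 -1.73462177e-04 -3.16315940e-03] [ 1.76057089e-01  3.12830182e-01  1.27154712e+00 -4.83012021e-04
  1.55712656e+00 -1.39156946e+00]
hole_mouth ([210.9, 227.3], 0.6)
hole_exit ([221.4, 200.3], 0.78)
fixture ([234.2, 183.2], 0.73)
pin (None, 0)
pad_center ([407.9, 150.8], 0.66)
tray_handle (None, 0)
tray_center (None, 0)
[-0.54692154  0.42277331  0.05658226] [ 3.93411894e-05 -2.76456452e-04 -5.42483119e-05]
```

View pics/b.png

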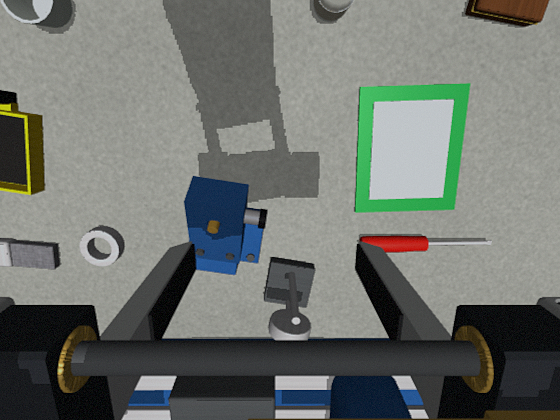

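Run:
```python
import pickle,cv2
c=pickle.load(open("b.pkl","rb")); im=c["img"][160:290,170:290,::-1]
cv2.imwrite("pics/b2.png",cv2.resize(im,None,fx=4.5,fy=4.5,interpolation=cv2.INTER_CUBIC))
from h import *
row([500,-60,300],tool([0,0,-1],[0,1,0]))
```

```text
ROW [-58.9, 29.7, -200.6] [-0.01, 0.09, 0.02] rows>= 5.1
```

View pics/b2.png

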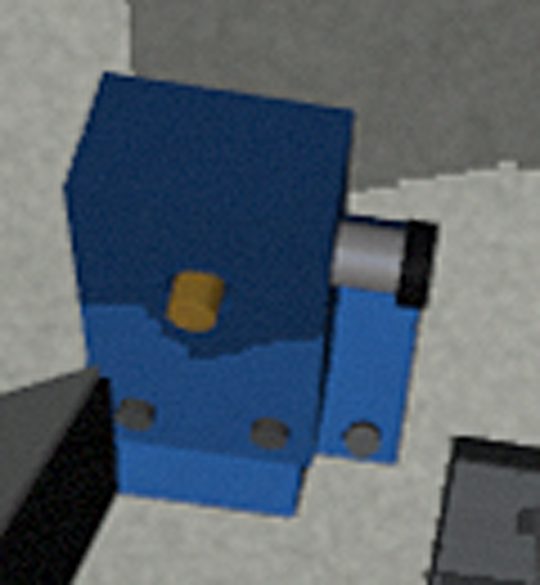

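```bash
python3 -m jog '[-60,30,-200,0,0,0, -60,30,-200,0,0,0, -60,30,-200,0,0,0, -60,30,-200,0,0,0, -60,30,-200,0,0,0, -60,30,-200,0,0,0, -60,30,-200,0,0,0]'
python3 - <<'E'
from h import *
s=manip.read_state()
c=manip.camera("wrist"); cv2.imwrite("pics/c.png",c["img"][:,:,::-1])
import pickle; pickle.dump(c,open("c.pkl","wb"))
for n in "hole_mouth hole_exit fixture pin tray_handle tray_center tray parts_cup".split():
    print(n,best(manip.tip_of,n,c))
w=wristcam(s["eef_pos"],RM(s["eef_rot"])); print(w["origin"]-c["origin"])
x,y=430,220
im=c["img"][150:290,350:520,::-1]
cv2.imwrite("pics/c2.png",cv2.resize(im,None,fx=4,fy=4,interpolation=cv2.INTER_CUBIC))
E
```

```text
clock: 4.47
eef_pos: [498.6, -61.4, 299.6]
eef_rot: [-1.571, -0.0, -0.002]
wrist_force: [1.0, -0.1, 0.7]
finger_gap: 94.0
hole_mouth (None, 0)
hole_exit ([398.3, 263.5], 0.87)
fixture (None, 0)
pin ([145.5, 196.6], 0.54)
tray_handle ([133.9, 149.4], 0.82)
tray_center ([146.6, 195.0], 0.76)
tray ([145.4, 197.8], 0.89)
parts_cup ([201.7, 56.0], 0.81)
[-0.55164451  0.43163662  0.0543767 ]
```

View pics/c.png

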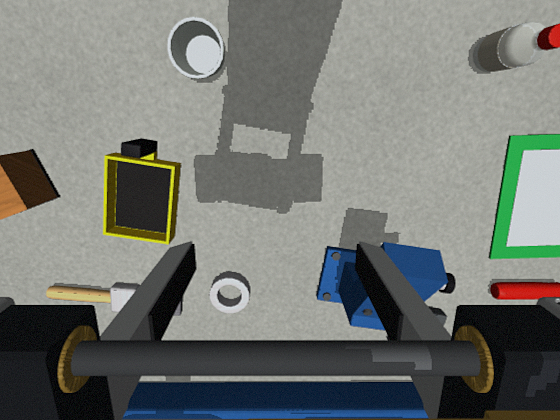

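View pics/c2.png

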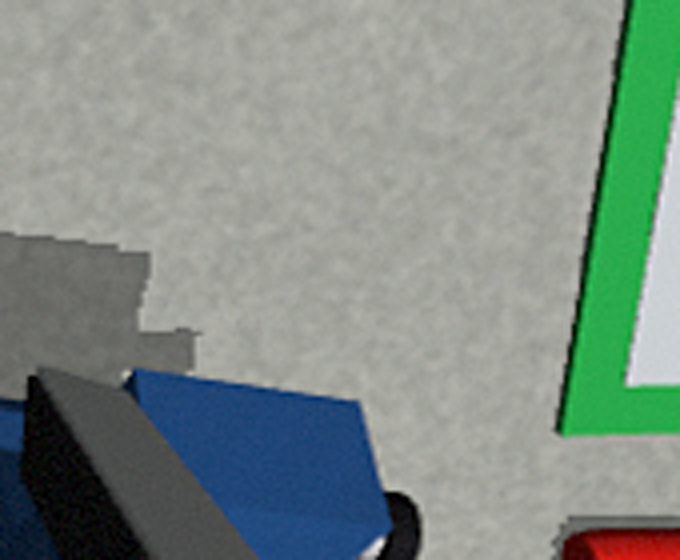

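```bash
cat > fit.py <<'E'
from h import *
import pickle
b=pickle.load(open("b.pkl","rb"));c=pickle.load(open("c.pkl","rb"))
a=np.array([np.sin(np.radians(35)),0,np.cos(np.radians(35))]);l=np.array([-a[2],0,a[0]])
mid=np.array([0,0,135.]);M=mid+18*a;E=mid-18*a;Y=np.array([0,30.,0])
# image left = -y side
TL=M+35*l-Y;TR=M+35*l+Y;BL=E+35*l-Y;BR=E+35*l+Y;PT=M+8*a
o45=lambda x,y:(x/4.5+170,y/4.5+160); o4=lambda x,y:(x/4+350,y/4+150)
obs=[(b,BL,o45(104,72)),(b,BR,o45(353,112)),(b,TL,o45(66,185)),(b,PT,o45(192,315)),(c,BR,o4(359,402)),(c,BL,o4(130,371)),(c,TR,o4(392,525))]
def W(p,P): return R.from_euler('z',p[2]).apply(P)+[p[0],p[1],p[3] if len(p)>3 else 0]
if __name__=="__main__":
    for n in (3,4):
        f=lambda p:np.concatenate([proj(k,W(p,P))[0]-q for k,P,q in obs])
        r=least_squares(f,[590,75,.1,0][:n]); print(r.x,r.fun.reshape(-1,2).round(1).tolist())
    p=r.x
    tp=[(-55,45),(-55,-45),(55,45),(55,-45)]
    im=[(181,162.5),(105,156),(170,243),(103.5,235.5)]
    best_=None
    f=lambda p:np.concatenate([proj(c,R.from_euler('z',p[2]).apply([x,y,30])+[p[0],p[1],0])[0]-q for (x,y),q in zip(tp,im)])
    r=least_squares(f,[530,-245,-.1]);print("tray",r.x,r.fun.round(1))
    print("handle det",onplane(c,(133.9,149.4),42),"model", R.from_euler('z',r.x[2]).apply([-72,0,42])+[r.x[0],r.x[1],0])
E
python3 fit.py
```

```text
[ 5.91569817e+02  7.48493780e+01 -1.56702634e-01] [[-0.8, -0.5], [0.2, -0.9], [-1.2, 0.4], [0.1, 2.2], [0.3, -0.5], [1.0, -1.0], [0.3, 0.7]]
[ 5.92064037e+02  7.49275220e+01 -1.59644588e-01 -1.59668048e+00] [[-0.2, -0.4], [0.5, -0.7], [-0.6, 0.4], [0.5, 2.1], [-0.3, -0.6], [0.7, -1.3], [-0.5, 0.4]]
tray [ 5.34289304e+02 -2.39621983e+02 -1.58271135e-01] [-4.2  2.7  1.4 -1.7  1.1  0.3  1.9 -1.6]
handle det [ 465.33506257 -234.40418967   42.        ] model [ 463.18921416 -228.27397721   42.        ]
```

Run:
```python
import pickle,cv2
c=pickle.load(open("c.pkl","rb")); im=c["img"][130:250,90:200,::-1]
cv2.imwrite("pics/c3.png",cv2.resize(im,None,fx=5,fy=5,interpolation=cv2.INTER_CUBIC))
```

```text
(no output)
```

View pics/c3.png

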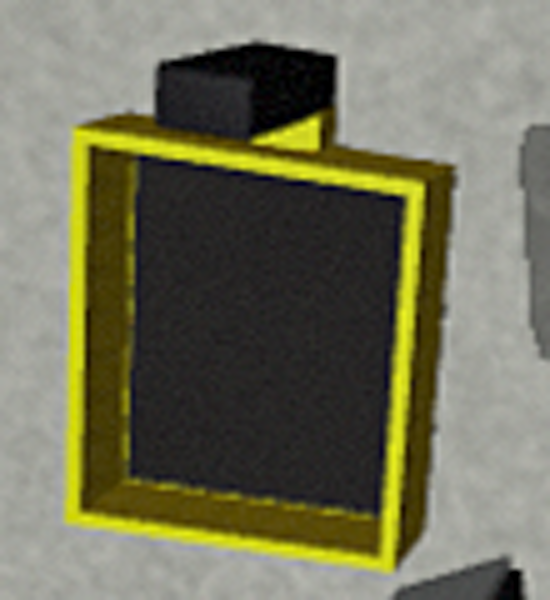

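Run:
```python
from fit import *
tp=[(-55,45),(-55,-45),(55,45),(55,-45)]
im=[(175.6,166),(105,155.6),(169.6,244),(103,234)]
f=lambda p:np.concatenate([proj(c,R.from_euler('z',p[2]).apply([x,y,30])+[p[0],p[1],0])[0]-q for (x,y),q in zip(tp,im)])
r=least_squares(f,[530,-245,-.1]);print("tray",r.x,r.fun.round(1))
h=R.from_euler('z',r.x[2]).apply([-72,0,42])+[r.x[0],r.x[1],0];print(h)
u=R.from_euler('z',r.x[2])
Rt=tool([0,0,-1],u.apply([0,1,0])); print(Rt)
g=h-[0,0,-3]
row(g+[0,0,60],Rt); row(g,Rt)
```

```text
tray [ 5.35297857e+02 -2.41892856e+02 -1.64008426e-01] [-0.2  0.2  0.  -0.6 -0.3  0.1  0.6  0.3]
[ 464.26404402 -230.13711805   42.        ]
[[ 0.98658074  0.          0.16327414]
 [-0.16327414  0.          0.98658074]
 [ 0.         -1.          0.        ]]
ROW [-35.3, 194.4, -170.6] [-0.0, 9.48, -0.0] rows>= 6.3
ROW [-35.3, 254.4, -170.6] [-0.0, 9.48, -0.0] rows>= 7.4
```

```bash
python3 -m jog '[-35.3,150,-170.6,0,9.5,0, -35.3,150,-170.6,0,9.5,0, -35.3,150,-170.6,0,9.5,0, -35.3,150,-170.6,0,9.5,0, -35.3,150,-170.6,0,9.5,0, -35.3,190,-170.6,0,9.5,0, -35.3,190,-170.6,0,9.5,0, -35.3,190,-170.6,0,9.5,0]' 60
python3 - <<'E'
from h import *
s=manip.read_state()
c=manip.camera("wrist"); cv2.imwrite("pics/d.png",c["img"][:,:,::-1])
print(onplane(c,best(manip.tip_of,"tray_handle",c)[0],42),best(manip.tip_of,"tray_handle",c))
th=-.164
Rt=tool([0,0,-1],[-np.sin(th),np.cos(th),0]); row([464.3,-230.1,45],Rt,s)
print(proj(c,[464.3,-230.1,60]))
E
```

```text
clock: 5.58
eef_pos: [462.3, -230.8, 105.9]
eef_rot: [-1.569, 0.006, -0.167]
wrist_force: [-0.4, 0.4, 0.3]
finger_gap: 60.2
[ 463.67137343 -231.55362205   42.        ] ([271.3, 231.2], 0.73)
ROW [2.2, 60.9, 0.9] [-0.12, -0.16, -0.33] rows>= 1.5
[[273.3979364  241.24210323]]
```

View pics/d.png

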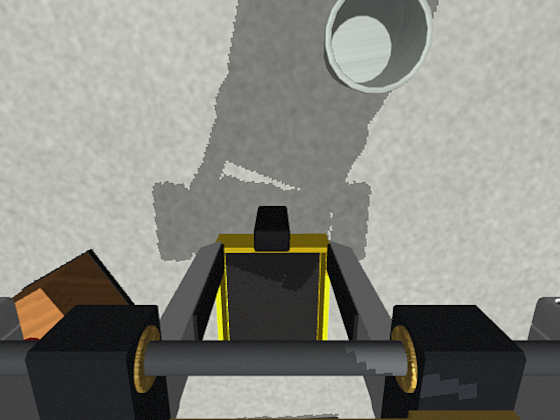

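The handle, at (271,230), is centred between the fingers. Descend and grip.

```bash
python3 -m jog '[1.5,40,0.9,0,0,0, 1.5,61,0.9,0,0,0, 1.5,61,0.9,0,0,0]' 
python3 -m jog '[0,0,0,0,0,0, 0,0,0,0,0,0, 0,0,0,0,0,0, 0,0,0,0,0,0, 0,0,0,0,0,0, 0,0,0,0,0,0]' 0 50
```

```text
clock: 5.98
eef_pos: [465.0, -228.8, 46.5]
eef_rot: [-1.57, 0.003, -0.164]
wrist_force: [-0.7, -0.3, -1.1]
finger_gap: 60.0
clock: 6.48
eef_pos: [465.9, -230.3, 49.2]
eef_rot: [-1.571, -0.001, -0.165]
wrist_force: [-0.7, -4.3, 7.8]
finger_gap: 23.3
```

Run:
```python
from h import *
s=manip.read_state(); print(s["eef_pos"],s["finger_gap"])
fx=np.array([591.7,74.9,-.158])
u=R.from_euler('z',fx[2])
ds=u.apply([-40,0,0])+[fx[0],fx[1],0]; hd=u.apply([-112,0,0])+[fx[0],fx[1],0]
print("drop",ds,"handle",hd)
Rt=tool([0,0,-1],u.apply([0,1,0]))
for q in (u.apply([-112-90,-0,0])+[fx[0],fx[1],55],[hd[0],hd[1],55],[hd[0],hd[1],45]): print(np.round(q,1)); row(q,Rt,s)
```

```text
[ 465.88625056 -230.33951825   49.1633534 ] 23.329310172952894
drop [552.1982422   81.19373739   0.        ] handle [481.09507815  92.52246469   0.        ]
[392.2 106.7  55. ]
ROW [-128.2, -6.2, 320.3] [0.03, -0.43, 0.06] rows>= 8.3
[481.1  92.5  55. ]
ROW [-38.2, -6.1, 321.0] [0.03, -0.43, 0.06] rows>= 7.8
[481.1  92.5  45. ]
ROW [-38.2, 3.9, 321.0] [0.03, -0.43, 0.06] rows>= 7.8
```

```bash
python3 -m jog '[0,-20,0,0,0,0, 0,-20,0,0,0,0, 0,-20,0,0,0,0]'
python3 - <<'E'
from h import *
c=manip.camera("wrist"); cv2.imwrite("pics/e.png",c["img"][:,:,::-1])
u=R.from_euler('z',-.158)
row([481.1,92.5,65],tool([0,0,-1],u.apply([0,1,0])))
E
```

```text
clock: 6.73
eef_pos: [465.9, -230.3, 68.8]
eef_rot: [-1.571, -0.001, -0.165]
wrist_force: [-0.0, -0.2, -2.5]
finger_gap: 23.5
ROW [-37.8, 3.1, 320.7] [0.01, -0.43, 0.01] rows>= 7.7
```

View pics/e.png

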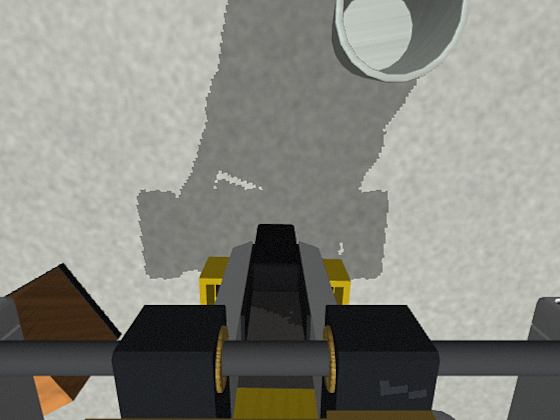

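Tray is held (gap 23.5) and lifted 20 mm. Carry it sideways to the drop spot.

```bash
python3 -m jog '[0,0,0,0,0,0, -20,-5,160,0,0,0, -20,-5,160,0,0,0, -20,-5,160,0,0,0, -20,-5,160,0,0,0, -38,0,320.7,0,0,0, -38,0,320.7,0,0,0, -38,0,320.7,0,-0.4,0, -38,0,320.7,0,-0.4,0, -38,0,320.7,0,-0.4,0]'
python3 -m jog '[0,0,0,0,0,0, 0,0,0,0,0,0, 0,0,0,0,0,0]'
python3 - <<'E'
from h import *
s=manip.read_state();print(s["eef_pos"])
c=manip.camera("side"); cv2.imwrite("pics/f.png",cv2.resize(c["img"][120:320,200:400,::-1],None,fx=3,fy=3))
u=R.from_euler('z',-.158)
row([481.1,92.5,48.5],tool([0,0,-1],u.apply([0,1,0])))
E
```

```text
clock: 7.62
eef_pos: [480.4, 97.5, 67.6]
eef_rot: [-1.57, 0.001, -0.154]
wrist_force: [0.3, -0.4, -2.4]
finger_gap: 23.9
clock: 7.87
eef_pos: [480.8, 91.5, 68.1]
eef_rot: [-1.571, 0.001, -0.16]
wrist_force: [-0.4, -0.2, -2.1]
finger_gap: 23.7
[480.83610041  91.46654937  68.12533344]
ROW [0.0, 19.7, 1.1] [0.01, -0.12, -0.02] rows>= 0.5
```

View pics/f.png

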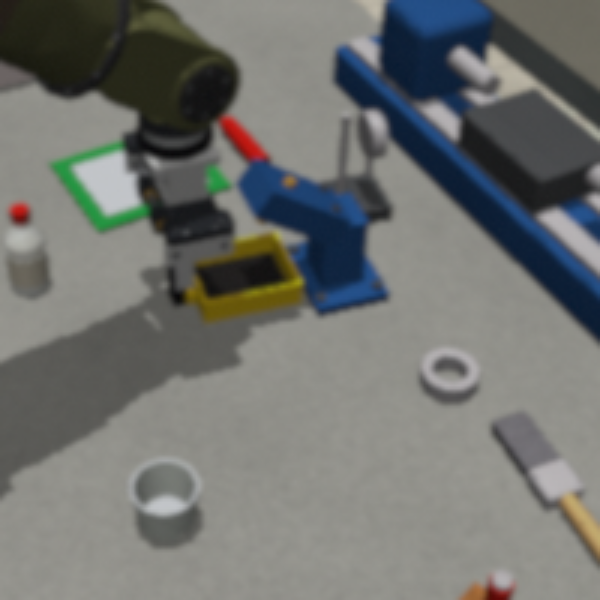

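The tray (image 245,275) is level and below the plate, with its handle end free. Lower, release, retreat up.

```bash
python3 -m jog '[0,10,1,0,0,0, 0,19,1,0,0,0, 0,19.6,1,0,0,0, 0,19.6,1,0,0,0, 0,19.6,1,0,0,0]'
python3 -m jog '[0,0,0,0,0,0, 0,0,0,0,0,0, 0,0,0,0,0,0, 0,-30,0,0,0,0, 0,-70,0,0,0,0, -15,-110,0,0,0,0, -30,-150,0,0,0,0, -40,-190,0,0,0,0, -40,-200,0,0,0,0, -40,-200,0,0,0,0]' 60
python3 - <<'E'
from h import *
import pickle
s=manip.read_state();print(s["eef_pos"])
c=manip.camera("wrist"); cv2.imwrite("pics/g.png",c["img"][:,:,::-1]);pickle.dump(c,open("g.pkl","wb"))
for n in ("tray_center","tray_handle","hole_mouth","pin"): print(n,best(manip.tip_of,n,c))
E
```

```text
clock: 8.33
eef_pos: [481.0, 93.1, 48.1]
eef_rot: [-1.571, 0.001, -0.159]
wrist_force: [0.3, 0.1, -0.8]
finger_gap: 23.3
clock: 9.17
eef_pos: [442.3, 100.1, 252.5]
eef_rot: [-1.569, -0.006, -0.158]
wrist_force: [0.5, 0.2, -0.3]
finger_gap: 60.0
[442.27045605 100.07575007 252.46497159]
tray_center ([275.5, 259.0], 0.59)
tray_handle ([271.9, 213.3], 0.89)
hole_mouth ([267.1, 374.2], 0.74)
pin (None, 0)
```

View pics/g.png

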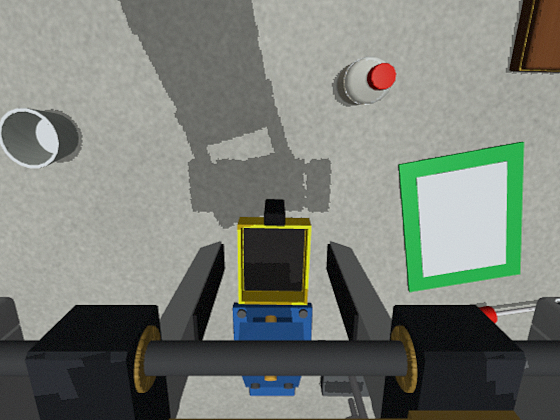

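Run:
```python
from fit import *
g=pickle.load(open("g.pkl","rb")); p=[591.7,74.9,-.158]
for n,P in dict(BL=BL,BR=BR,TL=TL,TR=TR,PT=PT).items(): print(n,proj(g,W(p,P))[0].round(1))
for x,y in ((-95,45),(-95,-45),(15,45),(15,-45)): print(x,y,proj(g,W(p,np.array([x,y,30.])))[0].round(1))
cv2.imwrite("pics/g2.png",cv2.resize(g["img"][190:410,200:350,::-1],None,fx=2.7,fy=2.7,interpolation=cv2.INTER_CUBIC))
```

```text
BL [239.5 322.2]
BR [303.1 322.1]
TL [236.9 363.2]
TR [305.3 363.1]
PT [271.4 381.5]
-95 45 [309.1 226.1]
-95 -45 [234.9 226.2]
15 45 [306.6 305.2]
15 -45 [237.8 305.2]
```

View pics/g2.png

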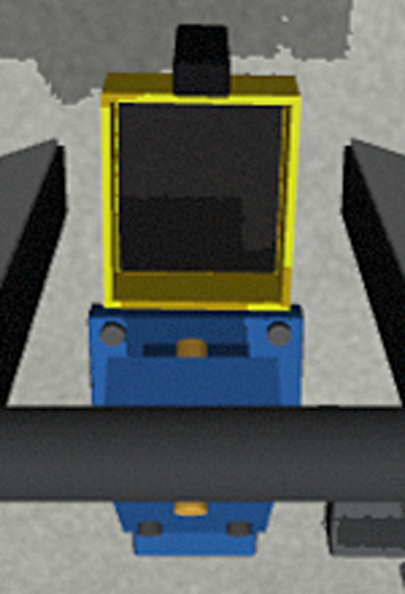

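Run:
```python
from h import *
t=-.68;row([451,-365,330],tool([0,0,-1],[-np.sin(t),np.cos(t),0]))
t=-.42;row([470,-130,310],tool([0,0,-1],[-np.sin(t),np.cos(t),0]))
```

```text
ROW [82.7, -82.5, -457.4] [0.08, 29.88, -0.13] rows>= 11.3
ROW [64.4, -62.7, -222.3] [0.07, 14.98, -0.14] rows>= 5.8
```

```bash
python3 -m jog '[64,-62,-222,0,15,0, 64,-62,-222,0,15,0, 64,-62,-222,0,15,0, 64,-62,-222,0,15,0, 64,-62,-222,0,15,0, 64,-62,-222,0,15,0, 83,-82,-457,0,30,0, 83,-82,-457,0,30,0, 83,-82,-457,0,30,0, 83,-82,-457,0,30,0]'
python3 -m jog '[23,-5,-140,0,10,0, 23,-5,-140,0,10,0, 23,-5,-140,0,10,0, 23,-5,-140,0,10,0]'
python3 - <<'E'
from h import *
import pickle
s=manip.read_state();print(s["eef_pos"],s["eef_rot"])
c=manip.camera("wrist"); cv2.imwrite("pics/p.png",c["img"][:,:,::-1]);pickle.dump(c,open("p.pkl","wb"))
for n in ("punch_grip","stand_hole","punch"): print(n,best(manip.tip_of,n,c))
print(proj(c,[[510,-413,144],[510,-413,64]]))
E
```

```text
clock: 10.25
eef_pos: [456.3, -297.2, 323.7]
eef_rot: [-1.571, 0.002, -0.684]
wrist_force: [0.4, 0.3, 0.5]
finger_gap: 59.9
clock: 10.58
eef_pos: [383.8, -421.9, 328.1]
eef_rot: [-1.571, 0.003, -0.86]
wrist_force: [-0.4, 0.3, 0.2]
finger_gap: 60.2
[ 383.80320951 -421.90396955  328.09395347] [-1.57135888  0.00270549 -0.86008161]
punch_grip ([356.2, 244.8], 0.91)
stand_hole ([354.4, 235.1], 0.77)
punch ([343.8, 218.5], 0.61)
[[363.49993873 257.0133273 ]
 [348.41188867 231.87328473]]
```

View pics/p.png

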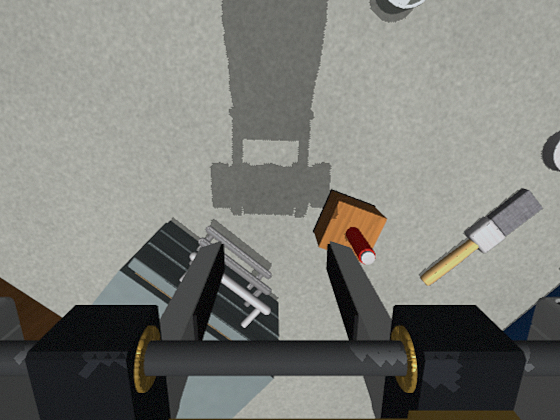

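Run:
```python
from h import *
import pickle
c=pickle.load(open("p.pkl","rb"))
cv2.imwrite("pics/p2.png",cv2.resize(c["img"][180:280,300:400,::-1],None,fx=6,fy=6,interpolation=cv2.INTER_CUBIC))
print(onplane(c,(368,258),144),onplane(c,(356.2,244.8),104))
# drawer handles est. heights
for q in ((205,240),(270,290),(250,320),(172,220)): print(q,onplane(c,q,0)[:2],onplane(c,q,80)[:2],onplane(c,q,150)[:2])
cs=[manip.camera("scene"),manip.camera("side")]
for n,k in zip("se",cs): cv2.imwrite(f"pics/q_{n}.png",cv2.resize(k["img"][120:280,0:240,::-1] if n=="s" else k["img"][260:420,300:540,::-1],None,fx=3,fy=3))
```

```text
[ 514.67717898 -410.56298543  144.        ] [ 512.32325439 -413.6884244   104.        ]
(205, 240) [ 376.20448252 -577.76984247] [ 368.89864683 -541.54017516] [ 362.50604059 -509.83921627]
(270, 290) [ 510.55836451 -578.27772073] [ 481.13669931 -541.9644522 ] [ 455.39274226 -510.19034223]
(250, 320) [ 521.93075752 -643.6525064 ] [ 490.63709651 -596.57797371] [ 463.25514312 -555.38775762]
(172, 220) [ 317.64321291 -584.6102805 ] [ 319.97707675 -547.25461699] [ 322.01920762 -514.56841141]
```

View pics/p2.png

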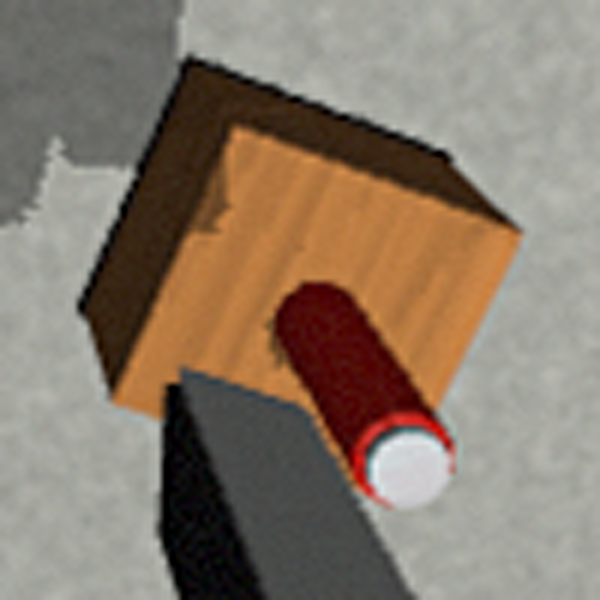

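View pics/q_s.png

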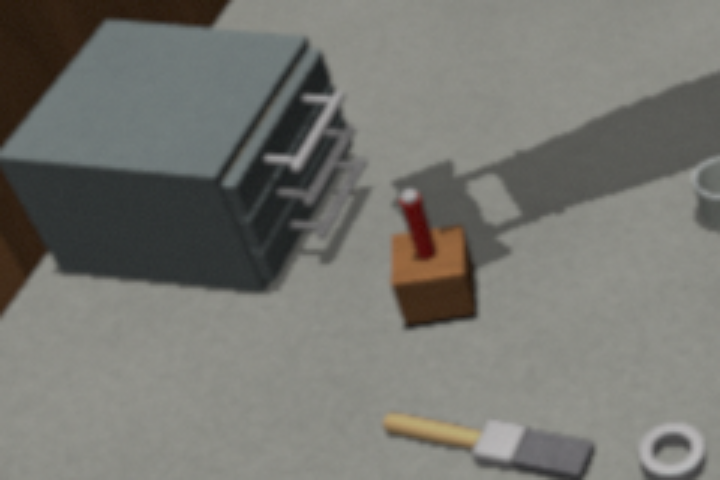

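View pics/q_e.png

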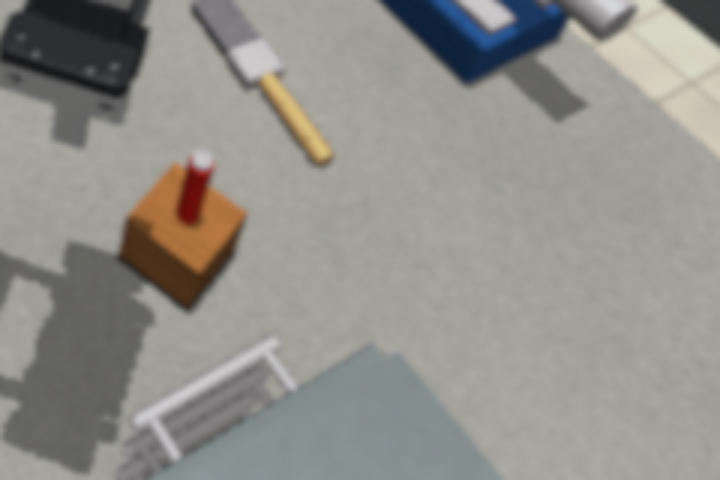

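Run:
```python
from h import *
import pickle
c=pickle.load(open("p.pkl","rb"))
print(onplane(c,(353,234.2),64))
g=np.array([514.3,-411,104.])
rad=np.array([g[0],g[1],0]);rad/=np.linalg.norm(rad); tan=np.cross([0,0,1],rad)
for t in (35,):
    y=np.array([0,0,-1])*np.cos(np.radians(t))+rad*np.sin(np.radians(t))
    Rt=tool(y,tan); grip=g+[0,0,6]
    pos=grip-3*y
    print("y",y,"pos",pos); row(pos-110*y,Rt); row(pos,Rt)
    w=RM(manip.read_state()["eef_rot"]); print("delta in final tool axes 110 along y")
    body=grip-78*y; print("body",body,body+88*tan,body-88*tan)
```

```text
[ 517.05188766 -411.35412045   64.        ]
y [ 0.44807488 -0.35807657 -0.81915204] pos [ 512.95577535 -409.9257703   112.45745613]
ROW [15.0, 126.8, 88.4] [3.15, -10.05, -34.96] rows>= 5.1
ROW [77.1, 216.9, 99.7] [3.15, -10.05, -34.96] rows>= 6.0
delta in final tool axes 110 along y
body [ 479.35015903 -383.07002792  173.89385945] [ 534.28745375 -314.32489247  173.89385945] [ 424.41286431 -451.81516338  173.89385945]
```

```bash
python3 -m jog '[15,127,88,3.15,-10,-35, 15,127,88,3.15,-10,-35, 15,127,88,3.15,-10,-35, 15,127,88,3.15,-10,-35, 15,127,88,3.15,-10,-35, 15,127,88,3.15,-10,-35, 15,127,88,3.15,-10,-35, 15,127,88,3.15,-10,-35]' 50
python3 - <<'E'
from h import *
import pickle
s=manip.read_state();print(s["eef_pos"],RM(s["eef_rot"])[:,1],s["joints"])
c=manip.camera("wrist"); cv2.imwrite("pics/r.png",c["img"][:,:,::-1]);pickle.dump(c,open("r.pkl","wb"))
for n in ("punch_grip","stand_hole"): print(n,best(manip.tip_of,n,c))
print(proj(c,[[515,-411,144],[515,-411,64],[515,-411,104]]))
E
```

```text
clock: 11.55
eef_pos: [463.1, -370.9, 203.3]
eef_rot: [-1.57, -0.61, -0.676]
wrist_force: [0.0, -0.1, 0.6]
finger_gap: 50.0
[ 463.07017235 -370.9481144   203.2531932 ] [ 0.44716668 -0.35798376 -0.81968872] [-0.75674438  0.1546672   1.87082057  0.09591083  0.50970186 -1.72073129]
punch_grip ([269.2, 206.7], 0.66)
stand_hole ([274.5, 170.0], 0.74)
[[273.5001899  243.84183393]
 [273.6872573  171.40464565]
 [273.60183837 204.48099877]]
```

View pics/r.png

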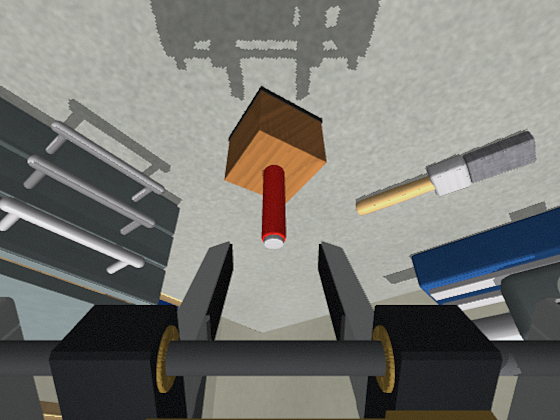

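Run:
```python
from h import *
s=manip.read_state(); Rt=RM(s["eef_rot"]); row(np.array([515,-411,110.])-3*Rt[:,1],Rt)
```

```text
ROW [-1.5, 111.0, 2.1] [0.0, 0.0, 0.0] rows>= 2.7
```

```bash
python3 -m jog '[-1.5,30,2,0,0,0, -1.5,60,2,0,0,0, -1.5,85,2,0,0,0, -1.5,111,2,0,0,0, -1.5,111,2,0,0,0, -1.5,111,2,0,0,0]'
python3 -m jog '[0,0,0,0,0,0, 0,0,0,0,0,0, 0,0,0,0,0,0, 0,0,0,0,0,0, 0,0,0,0,0,0]' 0 55
python3 - <<'E'
from h import *
s=manip.read_state();print(s["eef_pos"],s["moment"])
c=manip.camera("wrist"); cv2.imwrite("pics/t.png",c["img"][:,:,::-1])
E
```

```text
clock: 12.2
eef_pos: [513.0, -409.7, 110.5]
eef_rot: [-1.571, -0.61, -0.677]
wrist_force: [-0.3, -0.4, 1.0]
finger_gap: 49.7
clock: 12.62
eef_pos: [512.9, -409.7, 112.2]
eef_rot: [-1.571, -0.614, -0.676]
wrist_force: [0.0, 1.0, -0.8]
finger_gap: 19.9
[ 512.87184592 -409.68805523  112.17627525] [0.03842535 0.34862794 0.00781472]
```

View pics/t.png

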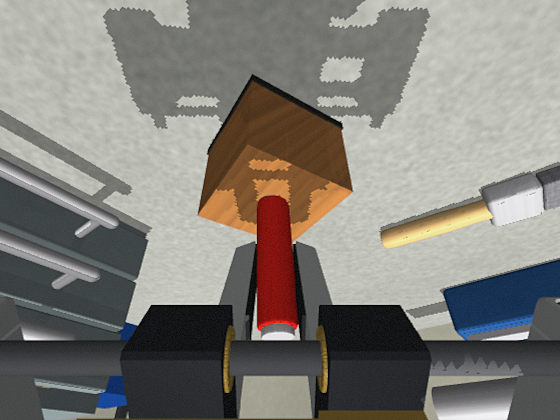

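```bash
cat > pun.py <<'E'
from fit import *
# punch in tool frame, at grip
_p=np.array([512.872,-409.688,112.176]);_Rg=RM([-1.571,-.614,-.676])
gp=_p+3*_Rg[:,1]
TIP=_Rg.T@(np.array([gp[0],gp[1],8.])-_p); UP=_Rg.T@np.array([0,0,1.])
UP[2]=0;UP/=np.linalg.norm(UP);TIP[2]=0
fx=np.array([591.7,74.9,-.158]); u=R.from_euler('z',fx[2])
aw=u.apply(a); yw=u.apply([0,1,0]); Mw=W(fx,M); PTw=W(fx,PT)
def Rfor(up,jaw):
    # R UP=up, R z=jaw
    B=np.column_stack([UP,[0,0,1.],np.cross(UP,[0,0,1.])]); jaw=jaw-up*(jaw@up); jaw/=np.linalg.norm(jaw)
    return np.column_stack([up,jaw,np.cross(up,jaw)])@B.T
R1=Rfor(aw,yw)
def posfor(tip,Rt): return tip-Rt@TIP
E
python3 - <<'E'
from pun import *
s=manip.read_state()
print(TIP,UP,R1[:,1],"mouth",Mw,"pintop",PTw,aw)
Rt=RM(s["eef_rot"]); print("lift90",(Rt.T@[0,0,100]).round(1))
pre=posfor(PTw+40*aw,R1); print("pre",pre); row(pre,R1)
E
```

```text
[-58.60738515  86.14406855   0.        ] [ 0.57614147 -0.81734999  0.        ] [ 3.09571961e-03 -4.93234918e-04 -9.99995087e-01] mouth [601.89577486  73.27552724 149.7447368 ] pintop [606.42723036  72.55353935 156.29795315] [ 0.56643194 -0.09024849  0.81915204]
lift90 [ 57.6 -81.7  -0. ]
pre [686.69491392  59.76464718 275.39140067]
ROW [-35.4, -224.8, 474.8] [9.17, -28.74, 34.18] rows>= 12.6
```

```bash
python3 -m jog '[20,-28,0,0,0,0, 40,-56,0,0,0,0, 57.6,-81.7,0,0,0,0, 0,-170,240,6,-19,23, 0,-170,240,6,-19,23, 0,-170,240,6,-19,23, 0,-170,240,6,-19,23, 0,-170,240,6,-19,23, 0,-170,240,6,-19,23, 0,-170,240,6,-19,23]'
python3 - <<'E'
from pun import *
s=manip.read_state();print(s["eef_pos"],s["joints"])
row(posfor(PTw+40*aw,R1),R1)
c=manip.camera("wrist"); cv2.imwrite("pics/v.png",c["img"][:,:,::-1])
E
```

```text
clock: 13.5
eef_pos: [588.2, -156.7, 251.2]
eef_rot: [-1.606, -0.202, -0.322]
wrist_force: [-0.3, -0.4, -1.2]
finger_gap: 18.6
[ 588.20190449 -156.70264821  251.24894791] [-0.30466515  0.30806122  1.4667771  -0.04219341  1.16621551 -1.53680896]
ROW [29.2, -27.0, 235.7] [2.97, -9.58, 11.17] rows>= 5.7
```

View pics/v.png

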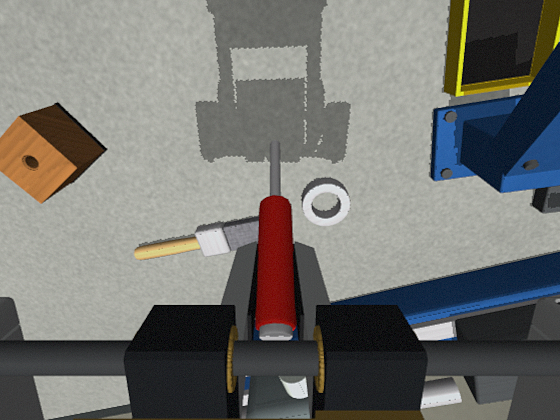

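The punch is held in line, with its tip at (274,143). The empty stand hole is visible at (30,162). Go on to the pre-drive pose.

```bash
python3 - <<'E'
from pun import *
s=manip.read_state();Rt=RM(s["eef_rot"]);w=wristcam(s["eef_pos"],Rt)
print("tip pred",proj(w,s["eef_pos"]+Rt@TIP),"top pred",proj(w,s["eef_pos"]+Rt@(TIP+136*UP)))
print("stand",onplane(w,(30,161.5),64))
E
python3 -m jog '[29,-27,236,3,-9.6,11.2, 29,-27,236,3,-9.6,11.2, 29,-27,236,3,-9.6,11.2, 29,-27,236,3,-9.6,11.2, 29,-27,236,3,-9.6,11.2, 29,-27,236,3,-9.6,11.2, 29,-27,236,3,-9.6,11.2, 29,-27,236,3,-9.6,11.2, 29,-27,236,3,-9.6,11.2]'
python3 - <<'E'
from pun import *
s=manip.read_state();Rt=RM(s["eef_rot"])
print(s["eef_pos"],"angle",np.degrees(np.arccos((Rt@UP)@aw)),"tip wrt mouth frame",(s["eef_pos"]+Rt@TIP-Mw)@aw,(s["eef_pos"]+Rt@TIP-Mw)@yw)
c=manip.camera("wrist"); cv2.imwrite("pics/w.png",c["img"][:,:,::-1]);pickle.dump(c,open("w.pkl","wb"))
print("tip",proj(c,s["eef_pos"]+Rt@TIP),"pin top",proj(c,PTw),"mouth",proj(c,Mw))
cv2.imwrite("pics/w2.png",cv2.resize(c["img"][60:240,200:360,::-1],None,fx=3.5,fy=3.3,interpolation=cv2.INTER_CUBIC))
row(posfor(PTw+10*aw,R1),R1)
E
```

```text
tip pred [[272.04629741 142.07821868]] top pred [[270.43257766 334.30119087]]
stand [ 513.70011778 -410.85644158   64.        ]
clock: 14.3
eef_pos: [685.9, 54.1, 273.7]
eef_rot: [-1.571, -0.001, -0.162]
wrist_force: [-0.4, -0.1, -0.9]
finger_gap: 18.8
[685.87238417  54.09057962 273.69798706] angle 0.14847102970566128 tip wrt mouth frame 46.655903082353255 -5.565803272551451
tip [[272.34621155 141.75402008]] pin top [[279.53214775 108.68717612]] mouth [[279.43407328 102.75311597]]
ROW [-17.3, 23.1, 6.1] [0.02, -0.25, -0.1] rows>= 0.7
```

View pics/w.png

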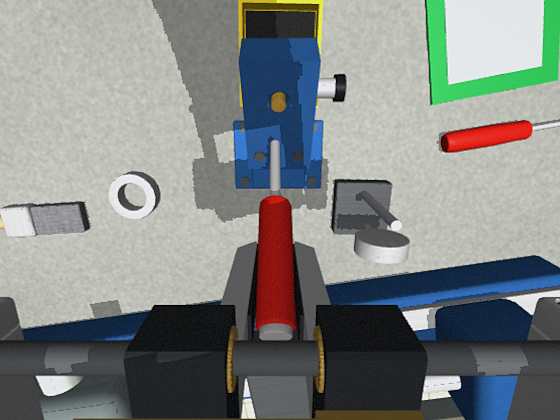

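View pics/w2.png

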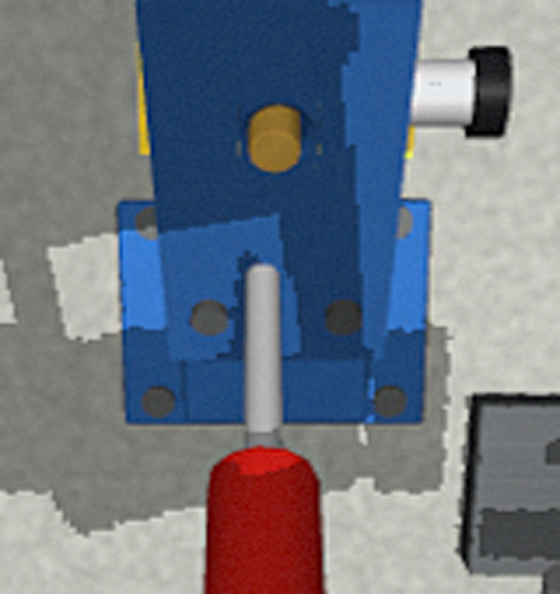

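```bash
python3 -m jog '[0,0,0,0,0,0, 0,0,0,0,0,0]'
python3 - <<'E'
from pun import *
s=manip.read_state();Rt=RM(s["eef_rot"])
c=manip.camera("wrist"); pickle.dump(c,open("w.pkl","wb"))
t=s["eef_pos"]+Rt@TIP
print("tip wrt pintop: along, y, perp",(t-PTw)@aw,(t-PTw)@yw,(t-PTw)@u.apply(l))
print("tip",proj(c,t),"pin top",proj(c,PTw))
cv2.imwrite("pics/x2.png",cv2.resize(c["img"][80:160,240:320,::-1],None,fx=7,fy=7,interpolation=cv2.INTER_CUBIC))
row(posfor(PTw+10*aw,R1),R1)
E
```

```text
clock: 14.52
eef_pos: [685.9, 54.0, 274.4]
eef_rot: [-1.571, -0.002, -0.162]
wrist_force: [-1.1, -0.1, -1.3]
finger_gap: 18.7
tip wrt pintop: along, y, perp 39.26544726039697 -5.613486052286162 -0.5278304708929714
tip [[272.35667341 141.7167197 ]] pin top [[279.55136826 108.47263055]]
ROW [-17.4, 23.6, 5.6] [0.01, -0.24, -0.06] rows>= 0.7
```

View pics/x2.png

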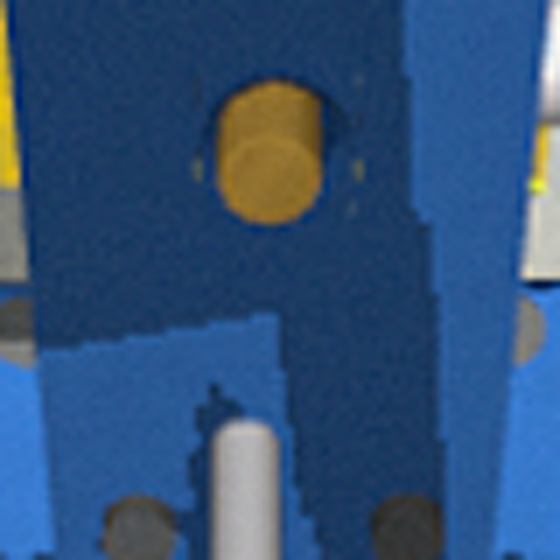

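Run:
```python
from pun import *
s=manip.read_state();Rt=RM(s["eef_rot"]);c=pickle.load(open("w.pkl","rb"))
t=s["eef_pos"]+Rt@TIP; lw=u.apply(l); C=RM(c["orientation"])
def f(p):
    k=dict(c);k["origin"]=c["origin"]+C@np.array([p[0],p[1],0])
    return np.r_[proj(k,t)[0]-[275.0,140.9],proj(k,PTw+p[2]*yw+p[3]*lw)[0]-[278.6,105.6]]
r=least_squares(f,[0,0,0,0]);print(r.x)
P=PTw+r.x[2]*yw+r.x[3]*lw; print("new pin top",P, PTw)
np.save("pt.npy",P)
row(posfor(P+10*aw,R1),R1)
row(posfor(P-33*aw,R1),R1)
print((R1.T@aw).round(3))
```

```text
[-1.69625049  0.58871937 -2.46078287  1.98019016]
new pin top [604.43817019  70.37863126 157.43374357] [606.42723036  72.55353935 156.29795315]
ROW [-19.0, 22.4, 3.1] [0.01, -0.24, -0.06] rows>= 0.7
ROW [-43.7, 57.6, 3.0] [0.01, -0.24, -0.06] rows>= 1.7
[ 0.576 -0.817 -0.   ]
```

```bash
python3 -m jog '[-10,10,3.1,0,0,0, -19,22.4,3.1,0,0,0, -19,22.4,3.1,0,0,0, -19,22.4,3.1,0,0,0, -19,22.4,3.1,0,0,0]'
python3 - <<'E'
from pun import *
s=manip.read_state();Rt=RM(s["eef_rot"])
c=manip.camera("wrist"); pickle.dump(c,open("w.pkl","wb"))
P=np.load("pt.npy"); t=s["eef_pos"]+Rt@TIP
print("tip wrt pintop: along, y, perp",(t-P)@aw,(t-P)@yw,(t-P)@u.apply(l))
print("tip",proj(c,t),"pin top",proj(c,P))
cv2.imwrite("pics/y2.png",cv2.resize(c["img"][80:180,230:330,::-1],None,fx=6,fy=6,interpolation=cv2.INTER_CUBIC))
k=manip.camera("side");cv2.imwrite("pics/y3.png",cv2.resize(k["img"][140:240,240:340,::-1],None,fx=6,fy=6,interpolation=cv2.INTER_CUBIC))
E
```

```text
clock: 14.98
eef_pos: [668.3, 61.0, 252.8]
eef_rot: [-1.571, -0.003, -0.161]
wrist_force: [-0.4, 0.4, -0.7]
finger_gap: 18.7
tip wrt pintop: along, y, perp 10.956167977585213 0.9632085304334536 0.07595134532908862
tip [[272.36201683 141.74243871]] pin top [[271.11298305 132.05828841]]
```

View pics/y2.png

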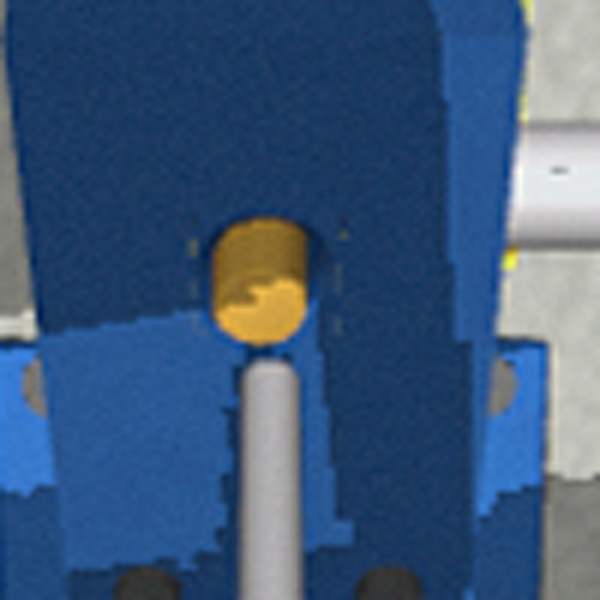

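View pics/y3.png

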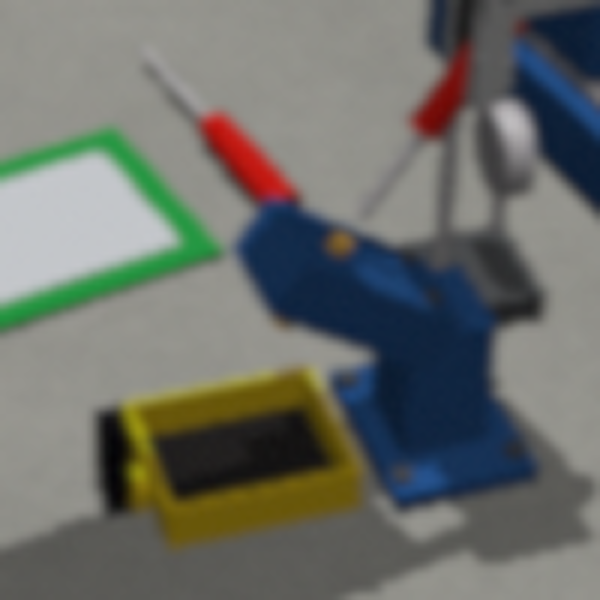

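Run:
```python
from pun import *
s=manip.read_state();Rt=RM(s["eef_rot"]);t=s["eef_pos"]+Rt@TIP
c=manip.camera("side");k=manip.camera("scene")
print("side tip",proj(c,t),"punch 50 up",proj(c,t+50*Rt@UP),"pt ",proj(c,t-11*aw),"1mm l",proj(c,t+5*u.apply(l))-proj(c,t),"y",proj(c,t+5*yw)-proj(c,t))
print("scene tip",proj(k,t),"pt ",proj(k,t-11*aw))
cv2.imwrite("pics/z3.png",cv2.resize(k["img"][190:270,260:340,::-1],None,fx=7,fy=7,interpolation=cv2.INTER_CUBIC))
cv2.imwrite("pics/z4.png",cv2.resize(c["img"][155:200,275:320,::-1],None,fx=12,fy=12,interpolation=cv2.INTER_CUBIC))
```

```text
side tip [[299.37792876 176.16604849]] punch 50 up [[308.78354983 163.66449325]] pt  [[297.35426608 178.86345578]] 1mm l [[-1.20717926 -0.48753128]] y [[-0.56978246 -0.94369397]]
scene tip [[300.88674263 220.69376995]] pt  [[301.53026603 221.32361702]]
```

View pics/z4.png

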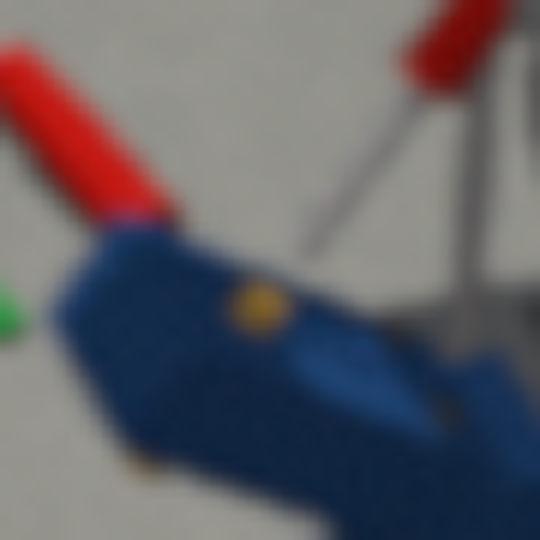

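View pics/z3.png

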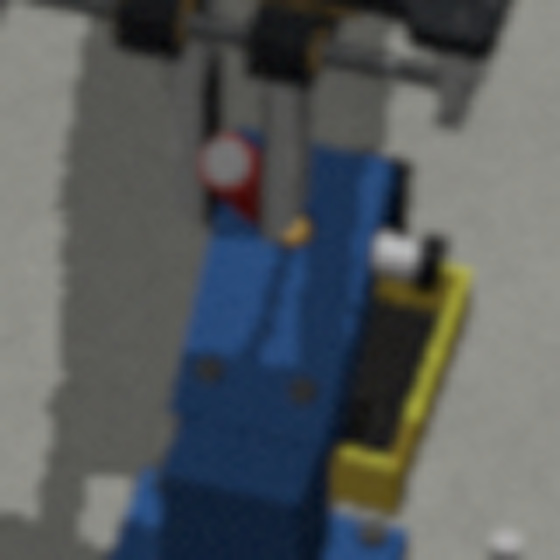

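Tip sits about 1.5 mm right of the pin's axis in the wrist view (275 vs 273). I correct that and advance gently.

```bash
python3 -m jog '[0,0,-1.3,0,0,0, -3,4.2,-1.4,0,0,0, -5,7.1,-1.4,0,0,0, -5,7.1,-1.4,0,0,0, -5,7.1,-1.4,0,0,0]'
python3 - <<'E'
from pun import *
s=manip.read_state();Rt=RM(s["eef_rot"])
c=manip.camera("wrist"); pickle.dump(c,open("w.pkl","wb"))
P=np.load("pt.npy"); t=s["eef_pos"]+Rt@TIP
print("tip wrt pintop: along, y, perp",(t-P)@aw,(t-P)@yw,(t-P)@u.apply(l))
cv2.imwrite("pics/ya.png",cv2.resize(c["img"][80:180,230:330,::-1],None,fx=6,fy=6,interpolation=cv2.INTER_CUBIC))
k=manip.camera("side");cv2.imwrite("pics/yb.png",cv2.resize(k["img"][155:200,275:320,::-1],None,fx=12,fy=12,interpolation=cv2.INTER_CUBIC))
E
```

```text
clock: 15.6
eef_pos: [662.5, 60.8, 244.4]
eef_rot: [-1.571, -0.001, -0.161]
wrist_force: [0.8, -0.1, -1.4]
finger_gap: 18.6
tip wrt pintop: along, y, perp 0.8372921053360461 -0.18308550209582902 0.14174677793585524
```

View pics/ya.png

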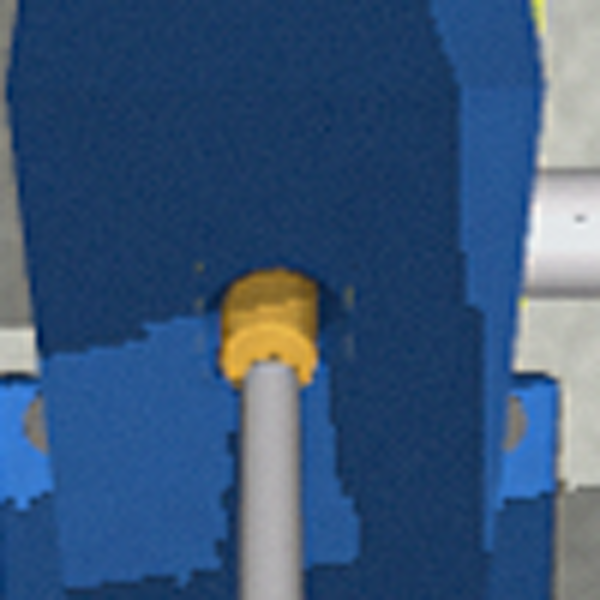

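View pics/yb.png

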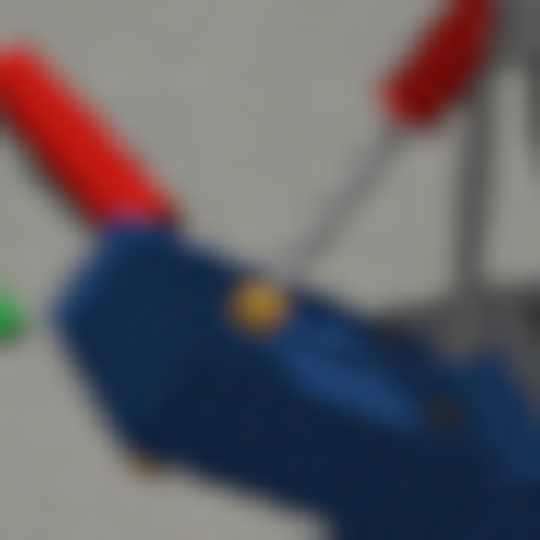

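```bash
python3 -m jog '[-1.2,-0.9,0,0,0,0, -2.4,0.7,0,0,0,0, -3.5,2.4,0,0,0,0, -3.5,2.4,0,0,0,0, -3.5,2.4,0,0,0,0]'
python3 - <<'E'
from pun import *
s=manip.read_state();Rt=RM(s["eef_rot"])
c=manip.camera("wrist"); pickle.dump(c,open("w.pkl","wb"))
P=np.load("pt.npy"); t=s["eef_pos"]+Rt@TIP
print("tip wrt pintop: along, y, perp",(t-P)@aw,(t-P)@yw,(t-P)@u.apply(l),"F along",s["wrist_force"]@aw)
cv2.imwrite("pics/yc.png",cv2.resize(c["img"][80:180,230:330,::-1],None,fx=6,fy=6,interpolation=cv2.INTER_CUBIC))
E
```

```text
clock: 16.12
eef_pos: [659.1, 61.3, 242.1]
eef_rot: [-1.571, -0.002, -0.161]
wrist_force: [-0.1, -0.0, -1.9]
finger_gap: 18.5
tip wrt pintop: along, y, perp -2.991964649258279 -0.16825596473336454 1.6008687096310135 F along -1.6050237364308872
```

View pics/yc.png

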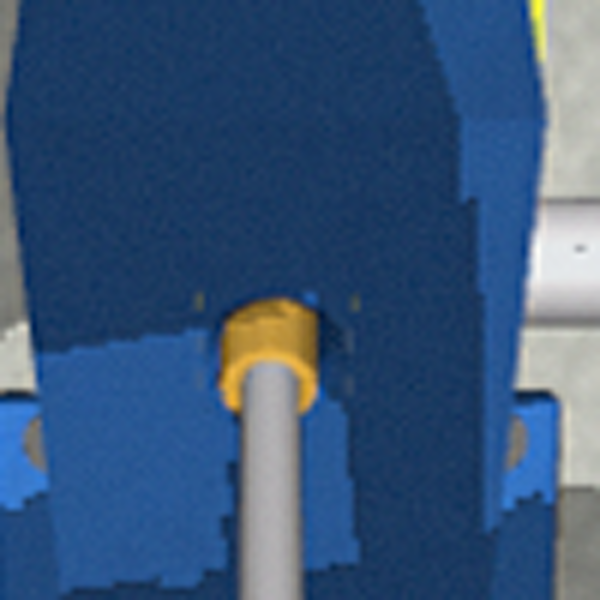

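```bash
python3 -m jog '[-1,1.4,0,0,0,0, -1.7,2.5,0,0,0,0, -1.7,2.5,0,0,0,0, -1.7,2.5,0,0,0,0]'
python3 - <<'E'
from pun import *
s=manip.read_state();Rt=RM(s["eef_rot"])
c=manip.camera("wrist"); pickle.dump(c,open("w.pkl","wb"))
P=np.load("pt.npy"); t=s["eef_pos"]+Rt@TIP
print("tip wrt pintop: along, y, perp",(t-P)@aw,(t-P)@yw,(t-P)@u.apply(l),"F along",s["wrist_force"]@aw)
cv2.imwrite("pics/yd.png",cv2.resize(c["img"][80:180,230:330,::-1],None,fx=6,fy=6,interpolation=cv2.INTER_CUBIC))
k=manip.camera("side");cv2.imwrite("pics/ye.png",cv2.resize(k["img"][155:200,275:320,::-1],None,fx=12,fy=12,interpolation=cv2.INTER_CUBIC))
E
```

```text
clock: 16.5
eef_pos: [657.5, 61.6, 239.8]
eef_rot: [-1.571, -0.002, -0.161]
wrist_force: [1.2, -0.5, -0.0]
finger_gap: 18.6
tip wrt pintop: along, y, perp -5.864798324419204 -0.18139497501110693 1.5244263672682088 F along 0.7418029448217914
```

View pics/yd.png

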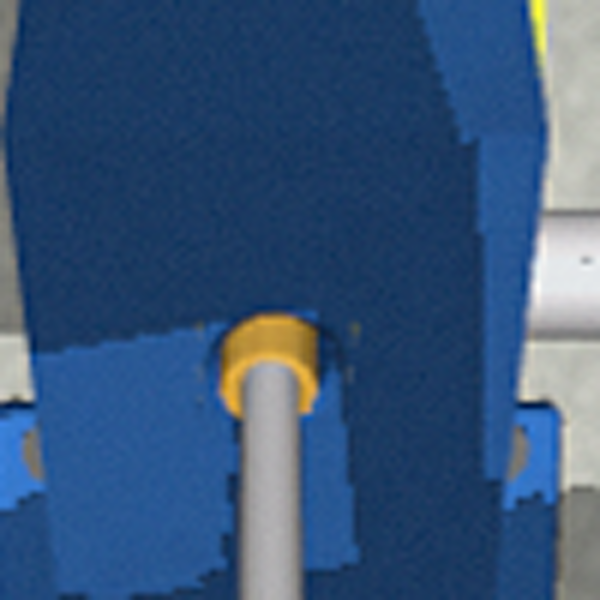

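View pics/ye.png

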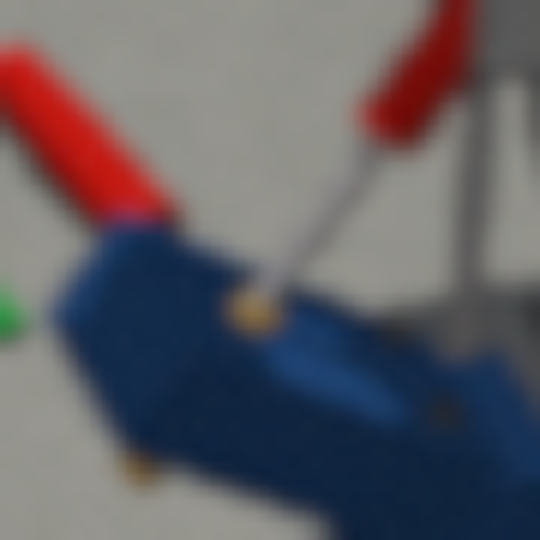

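Contact is made: the pin's proud part is shorter, nose centred on the disc at (270,380 in the crop). I drive on along the axis.

```bash
python3 -m jog '[-0.9,1.2,0,0,0,0, -1.7,2.5,0,0,0,0, -2.6,3.7,0,0,0,0, -3.5,4.9,0,0,0,0, -4.3,6.1,0,0,0,0, -5.2,7.4,0,0,0,0, -6.1,8.6,0,0,0,0]'
python3 - <<'E'
from pun import *
s=manip.read_state();Rt=RM(s["eef_rot"])
c=manip.camera("wrist"); pickle.dump(c,open("w.pkl","wb"))
P=np.load("pt.npy"); t=s["eef_pos"]+Rt@TIP
print("tip wrt pintop: along, y, perp",(t-P)@aw,(t-P)@yw,(t-P)@u.apply(l),"F along",s["wrist_force"]@aw)
cv2.imwrite("pics/yf.png",cv2.resize(c["img"][80:180,230:330,::-1],None,fx=6,fy=6,interpolation=cv2.INTER_CUBIC))
E
```

```text
clock: 17.18
eef_pos: [651.5, 62.6, 231.0]
eef_rot: [-1.571, -0.002, -0.161]
wrist_force: [1.9, -1.3, 3.2]
finger_gap: 18.7
tip wrt pintop: along, y, perp -16.577627131363467 -0.17425161503614192 1.559505257465102 F along 3.813328666635912
```

View pics/yf.png

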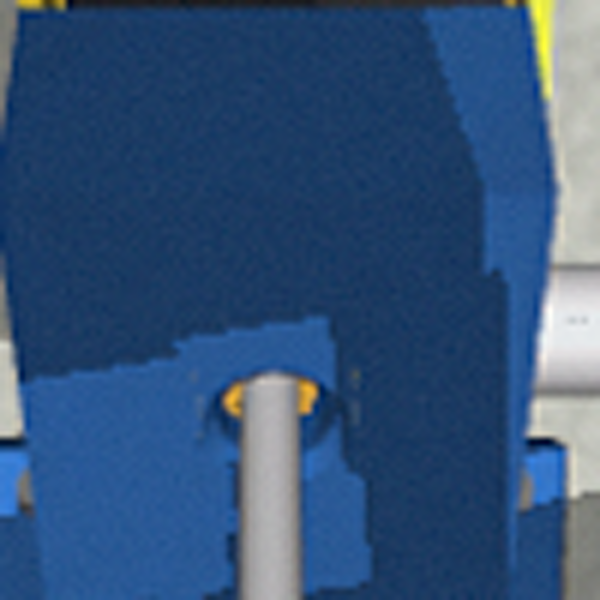

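```bash
python3 -m jog '[-0.9,1.2,0,0,0,0, -1.7,2.5,0,0,0,0, -2.6,3.7,0,0,0,0, -3.5,4.9,0,0,0,0, -4.3,6.1,0,0,0,0, -5.2,7.4,0,0,0,0]'
python3 - <<'E'
from pun import *
s=manip.read_state();Rt=RM(s["eef_rot"])
P=np.load("pt.npy"); t=s["eef_pos"]+Rt@TIP; F=s["wrist_force"]
print("tip wrt pintop: along, y, perp",(t-P)@aw,(t-P)@yw,(t-P)@u.apply(l),"F along",F@aw,F@yw,F@u.apply(l))
E
python3 -m jog '[-1.2,1.6,0,0,0,0, -2.3,3.3,0,0,0,0, -3.5,4.9,0,0,0,0, -4.6,6.5,0,0,0,0, -5.8,8.2,0,0,0,0, -5.8,8.2,0,0,0,0, -5.8,8.2,0,0,0,0]'
python3 - <<'E'
from pun import *
s=manip.read_state();Rt=RM(s["eef_rot"])
P=np.load("pt.npy"); t=s["eef_pos"]+Rt@TIP; F=s["wrist_force"]
print("tip wrt pintop: along, y, perp",(t-P)@aw,(t-P)@yw,(t-P)@u.apply(l),"F along",F@aw,F@yw,F@u.apply(l))
c=manip.camera("wrist"); pickle.dump(c,open("w.pkl","wb"));cv2.imwrite("pics/yg.png",c["img"][:,:,::-1])
k=manip.camera("side");cv2.imwrite("pics/yh.png",cv2.resize(k["img"][140:240,240:340,::-1],None,fx=6,fy=6,interpolation=cv2.INTER_CUBIC))
E
```

```text
clock: 17.73
eef_pos: [646.4, 63.4, 223.6]
eef_rot: [-1.571, -0.002, -0.161]
wrist_force: [1.7, -0.9, 2.7]
finger_gap: 18.8
tip wrt pintop: along, y, perp -25.57882894289355 -0.17699775668894147 1.537223774438626 F along 3.2789379789225026 -0.5925866726377864 0.060343940254653276
clock: 18.32
eef_pos: [640.6, 64.4, 215.3]
eef_rot: [-1.571, -0.001, -0.161]
wrist_force: [-0.4, -0.2, -1.9]
finger_gap: 19.0
tip wrt pintop: along, y, perp -35.752769446080684 -0.10449360498858215 1.6273014042545022 F along -1.744317436261085 -0.29497185249996327 -0.7515925472964644
```

View pics/yh.png

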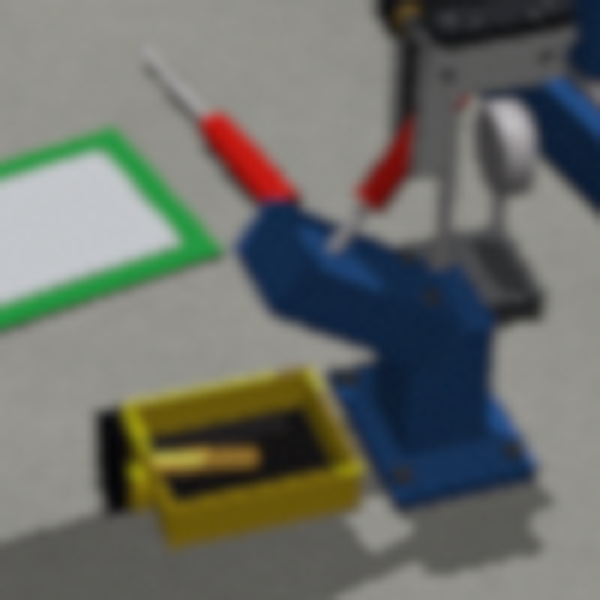

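View pics/yg.png

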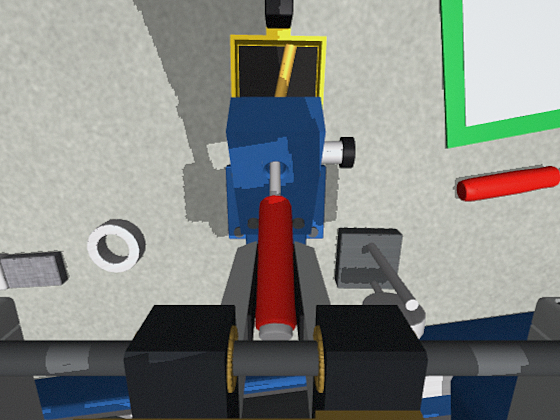

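The pin lies in the tray (image 205,457 in the side crop, near the handle end), and the nose is still in the hole. Retract along the axis.

```bash
python3 -m jog '[11,-16,0,0,0,0, 23,-33,0,0,0,0, 35,-49,0,0,0,0, 46,-65,0,0,0,0, 58,-82,0,0,0,0, 58,-82,0,0,0,0, 58,-82,0,0,0,0]'
python3 - <<'E'
from pun import *
s=manip.read_state();print(s["eef_pos"])
w=np.array([512.872,-409.688,112.176]); row(w+[0,0,110],_Rg:=RM([-1.571,-.614,-.676]))
E
```

```text
clock: 19.0
eef_pos: [698.0, 55.0, 297.3]
eef_rot: [-1.571, -0.002, -0.161]
wrist_force: [0.1, -0.8, -2.5]
finger_gap: 18.5
[698.02361729  54.99776711 297.33277001]
ROW [-108.4, 74.9, -488.4] [-9.1, 28.55, -34.25] rows>= 12.1
```

```bash
python3 -m jog '[-54,15,-244,-4.5,14.3,-17.1, -54,15,-244,-4.5,14.3,-17.1, -54,15,-244,-4.5,14.3,-17.1, -54,15,-244,-4.5,14.3,-17.1, -54,15,-244,-4.5,14.3,-17.1, -54,15,-244,-4.5,14.3,-17.1, -108,75,-488,-9.1,28.5,-34.2, -108,75,-488,-9.1,28.5,-34.2, -108,75,-488,-9.1,28.5,-34.2, -108,75,-488,-9.1,28.5,-34.2]'
python3 - <<'E'
from pun import *
s=manip.read_state();print(s["eef_pos"])
w=np.array([512.872,-409.688,112.176]); row(w+[0,0,110],_Rg:=RM([-1.571,-.614,-.676]))
E
```

```text
clock: 19.83
eef_pos: [544.1, -323.5, 241.6]
eef_rot: [-1.57, -0.615, -0.681]
wrist_force: [1.0, -0.4, -0.9]
finger_gap: 18.8
[ 544.14964407 -323.51719612  241.6318367 ]
ROW [13.2, 33.1, -86.7] [0.1, -0.21, 0.05] rows>= 2.2
```

```bash
python3 -m jog '[0,0,0,0,0,0, 0,0,0,0,0,0]'
python3 - <<'E'
from pun import *
w=np.array([512.872,-409.688,112.176]); row(w+[0,0,110],_Rg:=RM([-1.571,-.614,-.676]))
E
```

```text
clock: 20.0
eef_pos: [545.0, -324.6, 242.4]
eef_rot: [-1.572, -0.61, -0.677]
wrist_force: [0.3, 0.6, -1.3]
finger_gap: 18.2
ROW [11.6, 32.9, -86.4] [0.11, -0.05, -0.23] rows>= 2.2
```

```bash
python3 -m jog '[11.6,33,-86.4,0,0,0, 11.6,33,-86.4,0,0,0, 11.6,33,-86.4,0,0,0, 11.6,33,-86.4,0,0,0, 11.6,33,-86.4,0,0,0]'
python3 - <<'E'
from pun import *
s=manip.read_state();Rt=RM(s["eef_rot"]);print(s["eef_pos"],Rt@UP)
w=np.array([512.872,-409.688,112.176]); G=RM([-1.571,-.614,-.676]); row(w+[0,0,55],G);row(w,G)
c=manip.camera("wrist");cv2.imwrite("pics/sa.png",c["img"][:,:,::-1])
k=manip.camera("side");cv2.imwrite("pics/sb.png",cv2.resize(k["img"][280:380,310:410,::-1],None,fx=5,fy=5,interpolation=cv2.INTER_CUBIC))
E
```

```text
clock: 20.42
eef_pos: [515.5, -408.1, 223.7]
eef_rot: [-1.572, -0.612, -0.674]
wrist_force: [0.6, 0.4, -0.5]
finger_gap: 18.1
[ 515.52362833 -408.09864682  223.67809117] [ 2.21177124e-03 -7.79989156e-04  9.99997250e-01]
ROW [-33.3, 45.6, -2.9] [-0.01, 0.08, -0.13] rows>= 1.4
ROW [-64.9, 90.7, -2.8] [-0.01, 0.08, -0.13] rows>= 2.7
```

View pics/sa.png

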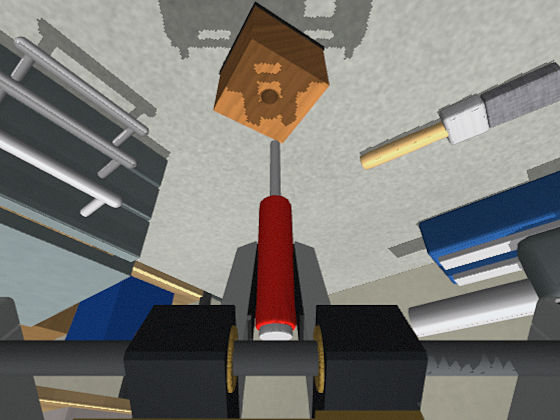

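View pics/sb.png

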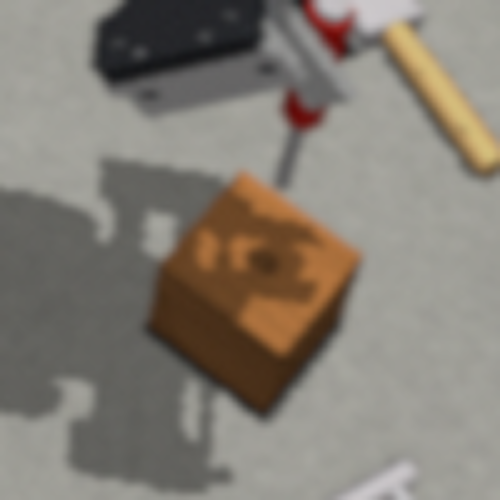

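```bash
python3 -m jog '[-15,20,-2.9,0,0,0, -27.5,37.4,-2.9,0,0,0, -27.5,37.4,-2.9,0,0,0, -27.5,37.4,-2.9,0,0,0, -27.5,37.4,-2.9,0,0,0]'
python3 - <<'E'
from pun import *
s=manip.read_state();Rt=RM(s["eef_rot"]);print(s["eef_pos"],Rt@UP)
w=np.array([512.872,-409.688,112.176]); G=RM([-1.571,-.614,-.676]); row(w,G)
c=manip.camera("wrist");cv2.imwrite("pics/sc.png",cv2.resize(c["img"][80:200,210:330,::-1],None,fx=5,fy=5,interpolation=cv2.INTER_CUBIC))
k=manip.camera("side");cv2.imwrite("pics/sd.png",cv2.resize(k["img"][300:360,330:390,::-1],None,fx=8,fy=8,interpolation=cv2.INTER_CUBIC))
E
```

```text
clock: 20.93
eef_pos: [513.6, -410.4, 179.3]
eef_rot: [-1.572, -0.614, -0.673]
wrist_force: [-0.2, -0.1, -0.7]
finger_gap: 18.8
[ 513.59525862 -410.44973124  179.33326261] [3.69764490e-04 1.20290487e-03 9.99999208e-01]
ROW [-39.6, 54.3, 0.2] [-0.02, 0.13, 0.03] rows>= 1.6
```

View pics/sc.png

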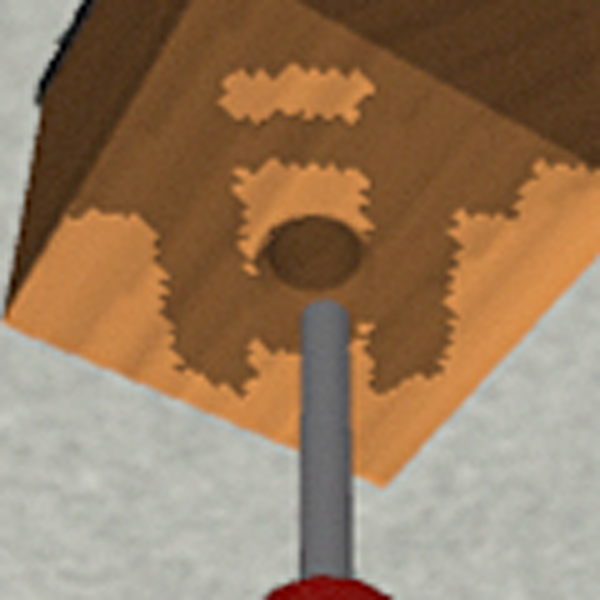

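View pics/sd.png

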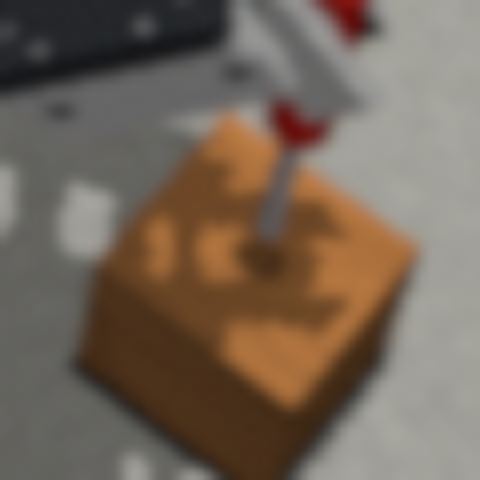

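```bash
python3 -m jog '[-0.9,-0.6,-0.8,0,0,0, -10,12,-0.8,0,0,0, -16.5,21.7,-0.8,0,0,0, -24,32.5,-0.8,0,0,0, -24,32.5,-0.8,0,0,0]'
python3 - <<'E'
from pun import *
s=manip.read_state();Rt=RM(s["eef_rot"]);print(s["eef_pos"],Rt@UP)
w=np.array([512.872,-409.688,112.176]); G=RM([-1.571,-.614,-.676]); row(w,G)
c=manip.camera("wrist");cv2.imwrite("pics/se.png",cv2.resize(c["img"][80:200,210:330,::-1],None,fx=5,fy=5,interpolation=cv2.INTER_CUBIC))
E
```

```text
clock: 21.45
eef_pos: [510.6, -410.2, 134.5]
eef_rot: [-1.572, -0.609, -0.675]
wrist_force: [0.6, 0.4, -1.2]
finger_gap: 18.9
[ 510.59920656 -410.23250256  134.45806061] [ 0.00458585 -0.00265743  0.99998595]
ROW [-11.6, 19.1, 1.9] [0.0, 0.06, -0.3] rows>= 0.5
```

View pics/se.png

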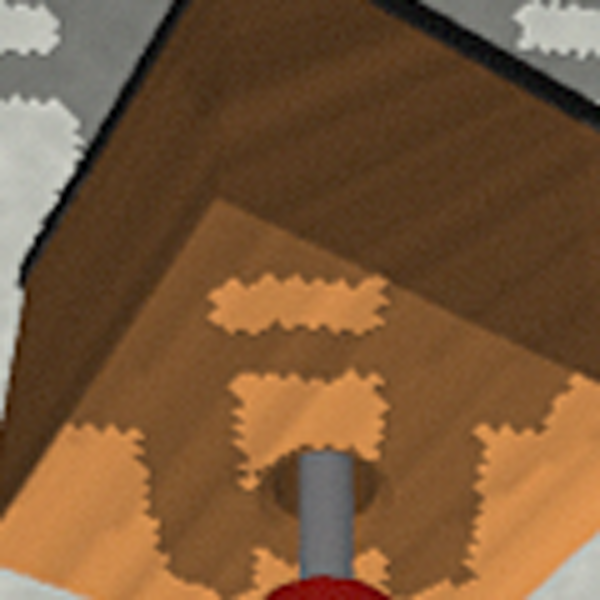

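The nose is in the hole and centred (325 vs hole 325 in the crop). Lower fully and release.

```bash
python3 -m jog '[-6,10,0.5,0,0,0, -11.4,18.8,0.5,0,0,0, -11.4,18.8,0.5,0,0,0, -11.4,18.8,0.5,0,0,0]'; python3 -m jog '[0,0,0,0,0,0, 0,0,0,0,0,0, 0,0,0,0,0,0, 0,-20,0,0,0,0, 0,-40,0,0,0,0, 0,-75,0,0,0,0, 0,-110,0,0,0,0, 0,-110,0,0,0,0]' 50
python3 - <<'E'
from pun import *
s=manip.read_state();print(s["eef_pos"])
c=manip.camera("wrist");cv2.imwrite("pics/sf.png",c["img"][:,:,::-1])
k=manip.camera("side");cv2.imwrite("pics/sg.png",cv2.resize(k["img"][120:380,240:410,::-1],None,fx=3,fy=2.3,interpolation=cv2.INTER_CUBIC))
print(proj(c,[[514.5,-410.8,144],[514.5,-410.8,64]]))
E
```

```text
clock: 21.83
eef_pos: [512.7, -411.3, 114.6]
eef_rot: [-1.572, -0.611, -0.674]
wrist_force: [-0.2, -0.1, -0.4]
finger_gap: 18.5
clock: 22.5
eef_pos: [463.3, -371.6, 211.7]
eef_rot: [-1.573, -0.621, -0.674]
wrist_force: [0.1, 0.6, 1.9]
finger_gap: 50.0
[ 463.25065325 -371.62522668  211.6744851 ]
[[274.00040335 232.93445962]
 [274.29376529 162.52523878]]
```

View pics/sf.png

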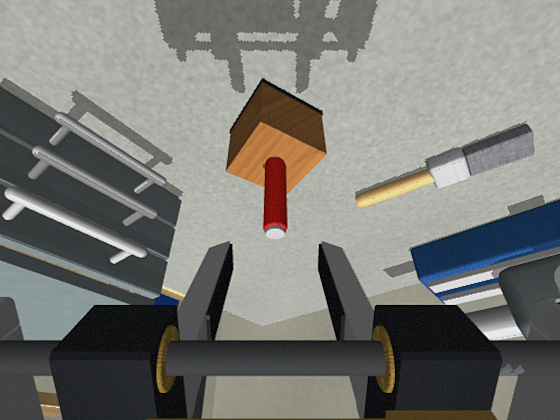

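View pics/sg.png

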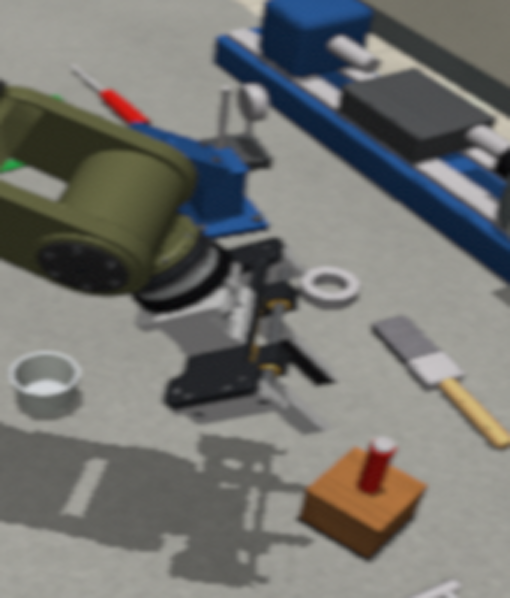

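Punch is seated upright (top at (275,233), as predicted). Back to the tray handle.

```bash
python3 -m jog '[0,0,0,0,0,0]'
python3 - <<'E'
from pun import *
s=manip.read_state()
Rt=tool([0,0,-1],yw); row([430,-130,280],tool([0,0,-1],[np.sin(.42),np.cos(.42),0])); row([478,93.6,180],Rt)
E
```

```text
clock: 22.68
eef_pos: [463.6, -372.0, 204.9]
eef_rot: [-1.572, -0.613, -0.674]
wrist_force: [0.2, 0.1, -0.5]
finger_gap: 50.1
ROW [-102.0, -163.6, 167.8] [4.54, -14.14, 34.9] rows>= 6.1
ROW [-243.0, -140.8, 372.4] [9.13, -28.67, 34.29] rows>= 11.2
```

```bash
python3 -m jog '[-102,-164,168,4.5,-14,35, -102,-164,168,4.5,-14,35, -102,-164,168,4.5,-14,35, -102,-164,168,4.5,-14,35, -102,-164,168,4.5,-14,35, -102,-164,168,4.5,-14,35, -102,-164,168,4.5,-14,35]'
python3 - <<'E'
from pun import *
row([478,93.6,180],tool([0,0,-1],yw))
E
```

```text
clock: 23.27
eef_pos: [430.6, -126.2, 281.3]
eef_rot: [-1.57, 0.004, -0.419]
wrist_force: [-0.4, 0.2, 0.2]
finger_gap: 50.1
ROW [-45.7, 101.7, 219.9] [-0.1, -14.94, -0.23] rows>= 5.9
```

```bash
python3 -m jog '[-45.7,101,218,0,-15,0, -45.7,101,218,0,-15,0, -45.7,101,218,0,-15,0, -45.7,101,218,0,-15,0, -45.7,101,218,0,-15,0, -45.7,101,218,0,-15,0, -45.7,101,218,0,-15,0, -45.7,101,218,0,-15,0]'
python3 - <<'E'
from pun import *
s=manip.read_state();print(s["eef_pos"],s["eef_rot"])
c=manip.camera("wrist");cv2.imwrite("pics/ta.png",c["img"][:,:,::-1]);pickle.dump(c,open("ta.pkl","wb"))
print(best(manip.tip_of,"tray_handle",c),proj(c,[481,93.1,42]))
row([481,93.1,48.1],tool([0,0,-1],yw))
E
```

```text
clock: 23.93
eef_pos: [477.2, 88.9, 177.6]
eef_rot: [-1.571, 0.005, -0.158]
wrist_force: [-0.0, -0.1, -1.0]
finger_gap: 49.9
[477.21450164  88.9123525  177.62231179] [-1.5711508   0.00473488 -0.15831184]
([278.5, 204.9], 0.85) [[278.13660784 205.49554572]]
ROW [2.7, 131.2, 6.2] [-0.02, -0.17, -0.12] rows>= 3.1
```

View pics/ta.png

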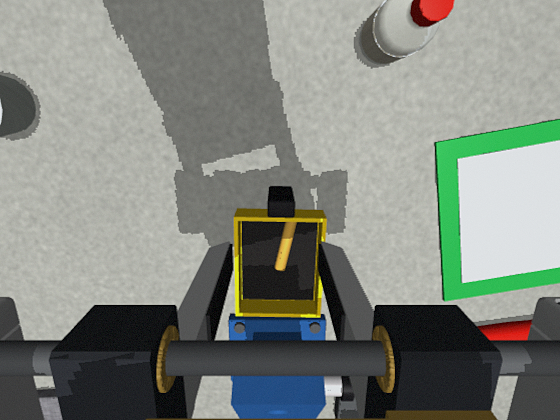

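```bash
python3 -m jog '[2.7,0,5.5,0,0,0, 2.7,40,5.5,0,0,0, 2.7,70,5.5,0,0,0, 2.7,70,5.5,0,0,0, 2.7,70,5.5,0,0,0]'
python3 - <<'E'
from pun import *
s=manip.read_state();print(s["eef_pos"],s["eef_rot"])
row([481,93.1,48.1],tool([0,0,-1],yw))
c=manip.camera("wrist");cv2.imwrite("pics/tb.png",cv2.resize(c["img"][150:350,150:420,::-1],None,fx=2.5,fy=2.5))
E
```

```text
clock: 24.45
eef_pos: [480.9, 92.5, 109.9]
eef_rot: [-1.571, 0.003, -0.162]
wrist_force: [0.1, -0.1, 0.5]
finger_gap: 49.9
[480.9257002   92.50590084 109.91066003] [-1.57057956  0.00293326 -0.16200292]
ROW [0.2, 61.8, 0.6] [-0.01, -0.23, -0.17] rows>= 1.5
```

View pics/tb.png

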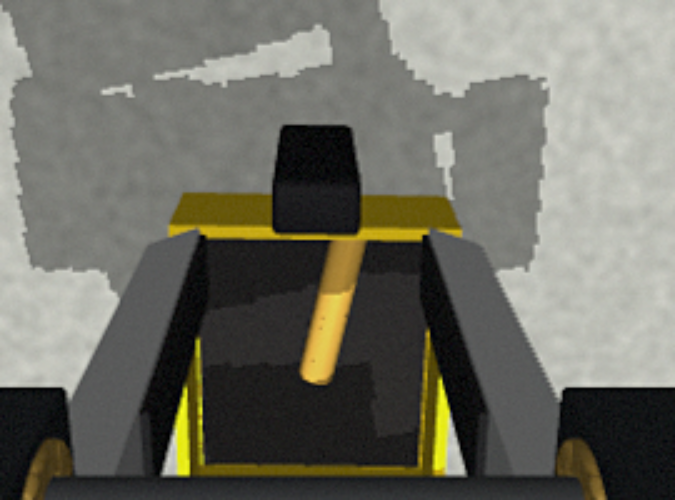

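```bash
python3 -m jog '[0.2,30,0.5,0,0,0, 0.2,61,0.5,0,0,0, 0.2,61,0.5,0,0,0, 0.2,61,0.5,0,0,0]'; python3 -m jog '[0,0,0,0,0,0, 0,0,0,0,0,0, 0,0,0,0,0,0, 0,0,0,0,0,0, 0,0,0,0,0,0]' 0 50
python3 -m jog '[0,-6,0,0,0,0, 0,-12,0,0,0,0, 0,-18,0,0,0,0, 0,-25,0,0,0,0, 0,-25,0,0,0,0]'
python3 - <<'E'
from pun import *
import math
s=manip.read_state()
# pad centre
b=pickle.load(open("b.pkl","rb"))
c=pickle.load(open("ta.pkl","rb"))
print("pad",onplane(b,(407.9,150.8),4))
k=manip.camera("scene");e=manip.camera("side")
m=[best(manip.tip_of,"pad_center",x) for x in (k,e)]; print(m,[onplane(x,q[0],4) for x,q in zip((k,e),m)])
cv2.imwrite("pics/tc.png",cv2.resize(e["img"][120:320,200:400,::-1],None,fx=3,fy=3))
E
```

```text
clock: 24.83
eef_pos: [481.6, 93.5, 50.1]
eef_rot: [-1.57, 0.001, -0.161]
wrist_force: [0.2, 0.1, 1.0]
finger_gap: 49.8
clock: 25.25
eef_pos: [481.6, 93.7, 49.8]
eef_rot: [-1.57, 0.0, -0.161]
wrist_force: [-2.3, -0.5, 7.8]
finger_gap: 23.8
clock: 25.67
eef_pos: [481.8, 93.7, 75.3]
eef_rot: [-1.57, -0.001, -0.161]
wrist_force: [0.1, 0.2, -1.9]
finger_gap: 23.8
pad [539.74364415 330.03163321   4.        ]
[([394.8, 249.9], 0.89), ([249.0, 180.4], 0.68)] [array([538.86694124, 330.28172149,   4.        ]), array([542.10280691, 312.53214922,   4.        ])]
```

View pics/tc.png

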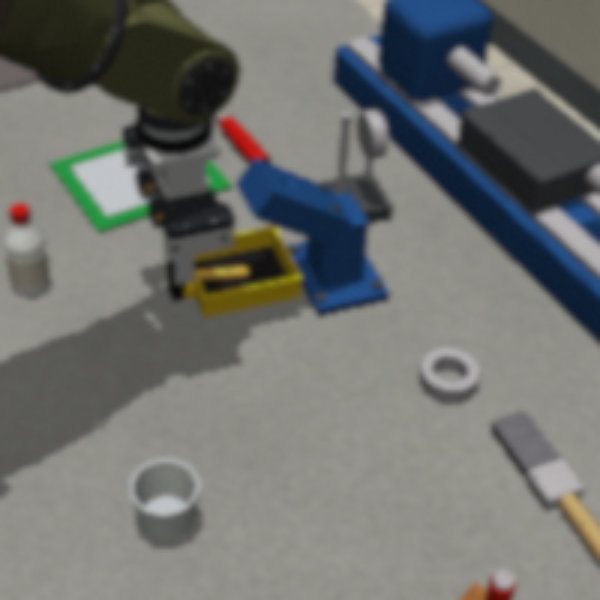

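Run:
```python
from pun import *
b=pickle.load(open("b.pkl","rb"))
q=np.array([onplane(b,x,4) for x in ((361,88),(469,84),(459,210),(356,212))]);print(q.round(1),q.mean(0))
pc=q.mean(0)
s=manip.read_state()
th=0.25
for th in (-.158,.3):
    d=np.array([np.cos(th),np.sin(th),0]); h=pc-72*d; print("handle",h,"R",np.hypot(h[0],h[1]))
    row([h[0],h[1],75],tool([0,0,-1],[-np.sin(th),np.cos(th),0]),s)
```

```text
[[454.2 256.5   4. ]
 [449.5 403.4   4. ]
 [629.2 417.4   4. ]
 [631.9 261.3   4. ]] [541.19708549 334.63565449   4.        ]
handle [470.09392145 345.96438179   4.        ] R 583.6776922638566
ROW [-51.2, -1.2, 247.3] [-0.03, -0.16, -0.1] rows>= 6.1
handle [472.41285828 313.35819961   4.        ] R 566.892644093828
ROW [-43.6, -1.2, 215.5] [-0.06, -26.4, -0.09] rows>= 5.3
```

```bash
python3 -m jog '[-1,0,15,0,0,0, -3,0,40,0,0,0, -8,0,68,0,0,0, -14,-3,98,0,0,0, -20,-6,128,0,0,0, -26,-8,158,0,0,0, -33,-8,188,0,0,0, -40,-6,213,0,0,0, -47,-3,232,0,0,0, -51,0,244,0,0,0]'; python3 -m jog '[0,0,0,0,0,0, 0,0,0,0,0,0, 0,0,0,0,0,0]'
python3 - <<'E'
from pun import *
s=manip.read_state();print(s["eef_pos"])
row([469.5,342.8,75],tool([0,0,-1],yw),s)
c=manip.camera("wrist");cv2.imwrite("pics/ua.png",c["img"][:,:,::-1])
for n,k in (("scene",manip.camera("scene")),("side",manip.camera("side"))):
    print(n,best(manip.tip_of,"tray_center",k),best(manip.tip_of,"pad_center",k))
    cv2.imwrite(f"pics/ub_{n}.png",cv2.resize(k["img"][180:320,320:480,::-1] if n=="scene" else k["img"][110:230,180:340,::-1],None,fx=4,fy=4))
E
```

```text
clock: 26.7
eef_pos: [469.1, 344.5, 73.4]
eef_rot: [-1.57, 0.002, -0.159]
wrist_force: [0.3, 0.2, -2.4]
finger_gap: 23.7
clock: 26.95
eef_pos: [470.1, 341.7, 73.8]
eef_rot: [-1.571, 0.002, -0.161]
wrist_force: [1.0, 0.3, -2.9]
finger_gap: 23.9
[470.05104015 341.72539663  73.84055226]
ROW [-0.7, -1.2, 1.0] [-0.01, -0.19, -0.1] rows>= 0.0
scene ([398.6, 239.9], 0.7) ([393.2, 247.6], 0.59)
side ([246.1, 170.5], 0.68) ([247.0, 178.8], 0.62)
```

View pics/ub_scene.png

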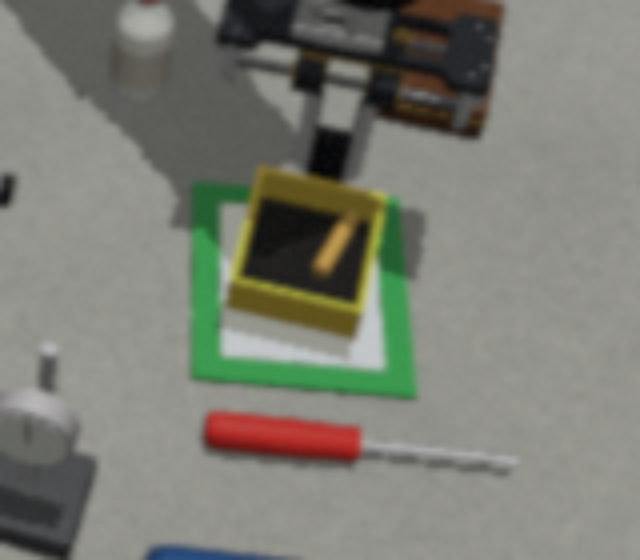

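View pics/ub_side.png

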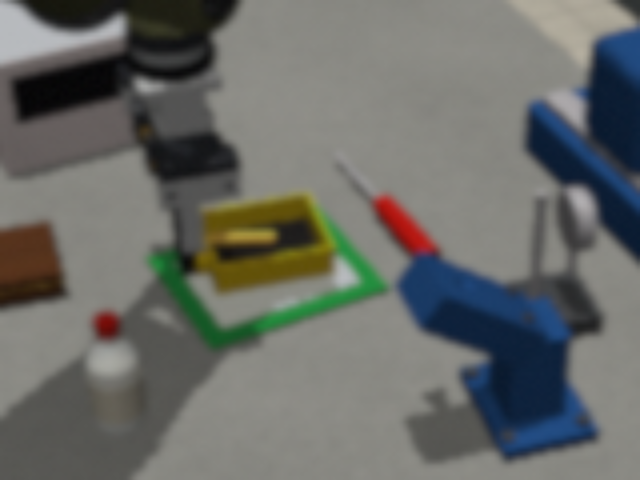

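The tray hangs level over the pad with the pin inside. Lower 20 mm and release.

```bash
python3 -m jog '[0,7,1,0,0,0, 0,14,1,0,0,0, 0,18,1,0,0,0, 0,20,1,0,0,0, 0,20,1,0,0,0, 0,20,1,0,0,0]'; python3 -m jog '[0,0,0,0,0,0, 0,0,0,0,0,0, 0,0,0,0,0,0, 0,-20,0,0,0,0, 0,-50,0,0,0,0, 0,-90,0,0,0,0, -30,-130,0,0,0,0, -70,-160,0,0,0,0, -90,-170,0,0,0,0, -90,-170,0,0,0,0]' 60
python3 - <<'E'
from pun import *
c=manip.camera("wrist");cv2.imwrite("pics/va.png",c["img"][:,:,::-1]);pickle.dump(c,open("va.pkl","wb"))
for n in ("scene","side"):
    k=manip.camera(n)
    for t in ("tray_center","pad_center","pin","stand_hole","punch_grip"): 
        x=best(manip.tip_of,t,k); print(n,t,x, None if x[0] is None else onplane(k,x[0],19 if t[0]=='t' else 4 if t[1]=='a' else 64)[:2])
    cv2.imwrite(f"pics/vb_{n}.png",cv2.resize(k["img"],None,fx=1.4,fy=1.4)[:,:,::-1])
    cv2.imwrite(f"pics/vc_{n}.png",cv2.resize(k["img"][180:320,320:480,::-1] if n=="scene" else k["img"][110:230,180:340,::-1],None,fx=4,fy=4))
E
```

```text
clock: 27.8
eef_pos: [470.0, 343.6, 53.8]
eef_rot: [-1.57, 0.001, -0.161]
wrist_force: [-1.3, -0.1, 0.3]
finger_gap: 23.8
clock: 28.63
eef_pos: [378.7, 359.5, 228.8]
eef_rot: [-1.565, -0.002, -0.158]
wrist_force: [1.2, 0.6, 0.8]
finger_gap: 59.7
scene tray_center ([397.5, 247.2], 0.8) [540.65258644 335.5560084 ]
scene pad_center ([141.1, 203.9], 0.74) [ 459.2835656  -449.15737543]
scene pin ([404.4, 245.2], 0.6) [569.40608008 346.91859167]
scene stand_hole ([140.5, 202.9], 0.76) [ 510.29840126 -418.88167884]
scene punch_grip ([137.5, 197.2], 0.49) [ 488.46081371 -436.13615599]
side tray_center ([244.6, 174.4], 0.92) [535.1474267  334.86063268]
side pad_center ([245.4, 178.2], 0.86) [535.6332209 330.6162115]
side pin ([239.3, 173.0], 0.38) [500.09632393 295.88307035]
side stand_hole ([362.4, 333.4], 0.63) [ 511.21022332 -415.90951494]
side punch_grip ([360.9, 323.9], 0.61) [ 523.2801186 -393.3902077]
```

View pics/va.png

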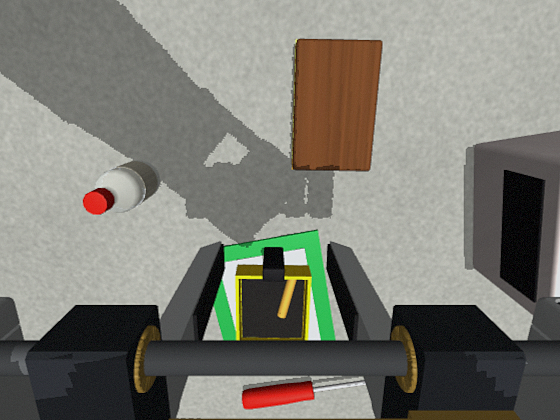

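View pics/vc_scene.png

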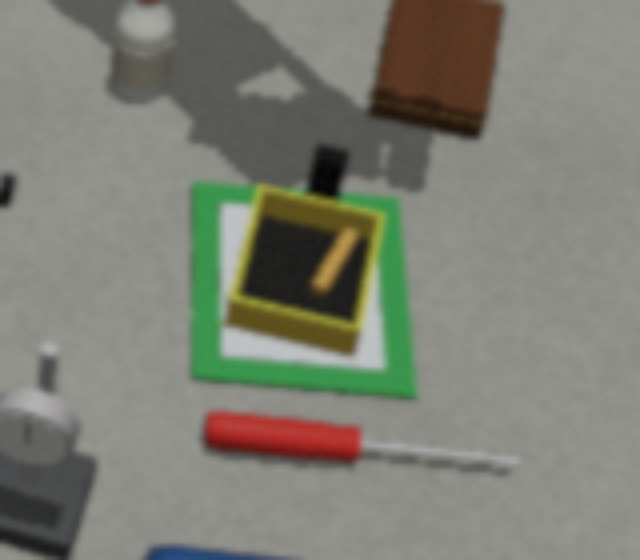

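View pics/vb_side.png

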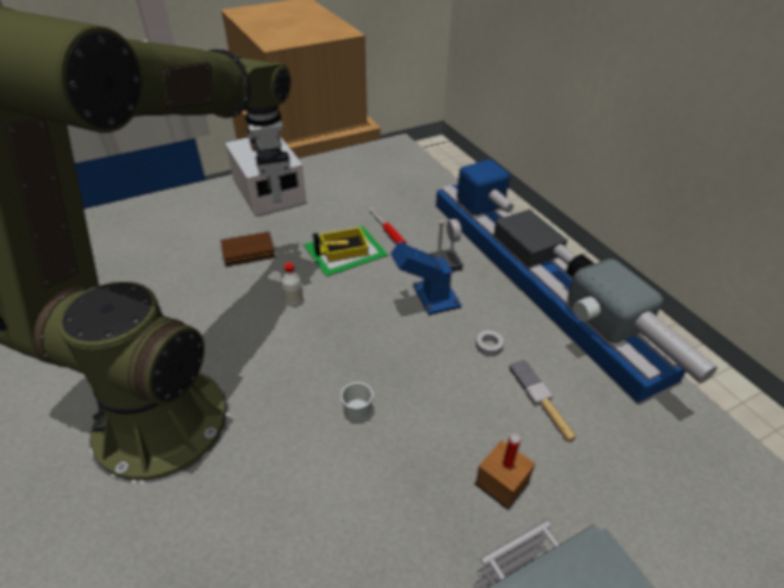

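Run:
```python
from pun import *
k=manip.camera("scene")
f=lambda q,z:np.array([onplane(k,(x/4+320,y/4+180),z) for x,y in q]).mean(0)
print(f([(193,183),(401,198),(415,397),(192,378)],4),f([(260,186),(385,212),(358,330),(230,305)],34))
s=manip.read_state();print(s["clock"],s["qd"].round(3),s["wrist_force"])
```

```text
[543.45762005 330.49443638   4.        ] [542.53892542 332.10502646  34.        ]
29.3333 [ 0.002 -0.003  0.002 -0.001 -0.001 -0.001] [-0.12395336  0.35488902 -0.34101684]
```

The tray is within about 2 mm of the pad's centre with the pin inside, and the arm is clear and still. I hand in.

```bash
python3 -c "
from cell import manip; print(manip.sign_off())"
```

```text
the job is handed in; nothing more can be done
None
```

I finished the job and handed it in at about 29 s on the robot's clock, out of 72 s. The sign-off reports no verdict.

- **Tray under the hole:** I set the tray under the hole's lower end and let go. Its rim showed within about 3 px of where it should be.
- **Driving the pin:** I drove the pin along the hole's axis with about 3 to 4 N on the wrist sensor. It fell into the tray, and the fingers never came near it.
- **Punch:** The punch is back in its stand, released and upright. Its top appeared within about 1 px of the position expected for a fully seated punch.
- **Tray on the pad:** I carried the tray to the pad and let go. Measured from corners in the scene picture, its middle is about 2 mm from the pad's middle, with the pin lying inside.
- **Bystanders:** In the pictures, none of the other things looks moved; I did not measure their positions again.

**Checks that disagreed:**
- **Pin height and position:** My first camera fit put the pin's top a few millimetres too high and 2 to 3 mm to the side. I corrected this from close wrist-camera views before making contact.
- **Network result:** In the last scene picture the network placed the pad at the punch stand. I ignored that and used the pad's corners, which agreed with the side view to within about 8 mm.

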